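Load the tumble mixer

ROBOT

A 6-joint arm with a two-finger parallel gripper is mounted at the origin on the work surface. World frame = base frame: x ahead of the robot, y to its left, z up, the work surface at z = 0. Lengths are in m, angles in degrees, forces in N, time in s.
With the tool pointing down it reaches from about 0.275 to 0.85 m from the base axis. Payload 5.2 kg.
Tool frame: the origin (TCP) lies at the centre of the arm's flange, where the gripper is bolted on; the fingertips stand 173 mm ahead of it and the grasp point (between the pads) lies 155 mm ahead of it (ctrl.tip_extent is the distance from the TCP to the fingertips, in m); y points along the fingers, x is the direction in which the jaws open and shut, and the axes are right-handed (so a half turn about y gives the same grasp; the last joint's range is limited). The gripper opens to 85 mm and grips with 20 to 120 N. Pads are 22 mm wide; open, the fingers measure 114 mm over their backs; the gripper's body (76 mm by 85 mm) begins 54 mm behind the grasp point. The pads swing forward as they close: fully open they stand 13 mm farther back than shut.
Start: joints at [-84.844, 14.817, 87.949, -0, 77.235, -11.62], TCP at [0.159, -0.527, 0.405] pointing down, gripper open.
Joint ranges: [-179.93, 179.93], [-52.35, 119.4], [10.71, 147.94], [-69.91, 249.91], [12.55, 155.21], [-178.61, 178.61]. Speed limits (degrees/s): [147.25, 147.25, 180, 180, 180, 180].

INTERFACE

Orientations are given as [roll, pitch, yaw] about the fixed x, y, z axes, in that order (R = Rz(yaw) Ry(pitch) Rx(roll)).
In Python, from bench import readout, grab_frame, ctrl gives the robot as it stands. The module is installed in compiled form; this text tells all that it offers.
- The arm moves only by the tool play_rows, never from a script. Its argument "series" is text: rows parted by semicolons, each of 5 numbers parted by spaces: the shift along the tool's x, y, z scaled (see below), then the turn about the tool's y scaled (see below), then the opening, from -1 (shut) to 1 (fully open), so that 0 is half open. A call has 1 to 8 rows; each row shifts and turns the commanded pose from where the row before left it, along the tool's axes as they then stand; what a row does not reach is not made up. The controller multiplies each number of a shift by 50 cm and each number of a turn by pi rad. A row lasts 1/8 s, in which the tool goes at most 62.5 mm and 10.7 degrees, less where a joint would pass 70% of its speed; a pose out of reach is approached as far as the arm can. A call with a number of a shift or a turn outside -1 to 1 is refused whole. A call with a gripper value outside its range is refused whole. The fingers move at their own pace and stop on an object; the grip force is fixed at half the most. Time passes only in rows, so rows that do not move let the fingers close. It gives the time, the measured TCP pose, the force and the opening at its end, in the units of the state.
- readout.read_state(): the state, without advancing time (a new reading comes with each control period).
- grab_frame(name): name is "scene" or "side" or "wrist"; returns a dict with "pixels" (420x560x3 uint8, red, green, blue), "intrinsics" (3x3 intrinsics, pixels), "world_to_cam" (4x4, takes a point from world to camera coordinates). Camera axes: x right, y up, looking along -z (the intrinsics and any distortion apply to the point x, -y, -z); pixel columns grow to the right and rows downward; lengths in m; the calibration is good to about 2 mm. The wrist camera is an equidistant fisheye: a pixel r from the principal point sees the ray r / f radians off the axis. A picture is of the moment at which its call begins. There is no depth.
- ctrl.sign_off(): hands the job in, once; it reports no verdict.
The state is a dict: "clock": time; "qpos": joint angles; "dq": joint speeds; "joint_torque": joint torques, N m; "tcp_pos": TCP position; "tool_rot": TCP orientation; "force": force on the tool from outside, world axes, zero at the start; "torque": the same for the moment, N m; "opening": opening from 0.0 (shut) to 1.0 (fully open).
Only numpy, scipy, OpenCV 4.12 (cv2) and the standard library are available. Lean on these libraries where they do the work, as an engineer would, in place of code of your own. Each camera call takes 0.05 s, during which the arm holds its last target.

TASK

Turn the mixer's wheel by stroking its rim with light fingertip pressure until the vial socket in the rim, at first hidden down in the housing, comes to the very top and the wheel stands still. Then stand the small slim black-capped vial upright in the socket, cap up and fully down, let go and leave it there with the socket still at the top. Be gentle with the wheel, which sits on delicate springs, and leave the squat jar and the tall bottle where they stand.

Things in the scene. Friction and masses are not known exactly. Their poses are not given: they have to be found in the camera images.
- mixer: Tumble mixer housing, white, fixed, foot 250 x 120 mm, guard 120 mm high hiding the wheel's lower half. Origin: centre of its underside, on the table. x level, in the wheel's plane (the way the rim's top moves); y along the axle; z up. The axle sits on stiff springs, gives about 1 mm downward per 15 N. 5 to 9 N of fingertip pressure drives the rim; nothing may load the wheel with more than 15 N.
- wheel: Upright grey wheel with dark rubber rim, 170 mm diameter, 44 mm wide, running up to 1.5 mm out of true. Origin at the hub, 120 mm above the table. Turns endlessly both ways about its y axis, which is the mixer's y (a positive turn carries the rim's top to the mixer's +x); its z axis points from hub to socket. Light bearing drag, 0.15 N m (1.8 N at the rim): stops when left.
- socket (a point): Centre of the mouth of the wheel's only socket, in the rim, 85 mm from the hub: a square hole 28 x 28 mm, 32 mm deep towards the hub; the rest of the rim is smooth. z points out of the socket, y along the axle. It starts in the lower half, inside the housing; at the top it is straight above the hub.
- vial_mid (a point): Centre, half-way up, of the loose vial: slim amber glass body 24 mm diameter with a bevelled foot, black cap 20 mm diameter, 78 mm tall in all, 50 g, standing upright on the table. z along it towards the cap. Fully seated in the socket this point is 7 mm outside the socket's mouth.
- vial_cap (a point): Point on the vial's axis in the middle of its black cap (20 mm diameter, cap 28 mm long), 64 mm above the vial's foot and 14 mm below its top; grip here.
- jar_mid (a point): Centre, half-way up, of a squat amber jar, 54 mm diameter, 62 mm tall; loose, to be left alone.
- flask_mid (a point): Centre, half-way up, of a taller amber bottle with a paper label, 44 mm diameter, 115 mm tall; loose, to be left alone.

How it is judged:
By the outcome, as a careful person would: the job done as asked, in the order asked, and still so for the second after the job is handed in, with the robot touching nothing.
It also fails if it takes over 72 s, if anything falls off the work surface, if the arm or the gripper's body presses on something with over 40 N, if the wrist force passes 120 N, or if a joint passes its speed limit or range.

## Working session

There is one attempt and no reset: what is moved stays moved. The work goes in short steps, Python scripts to look and compute and a tool call to move; the robot and the scene stay as the last step left them, time stands still between calls to the robot, and variables do not carry over. Pictures are saved under pics/ and viewed, and the job is handed in when it is done.

Besides the shell and the picture viewer there is one more tool, called after "Emit:" as name(argument=value, ...) on one line, values as JSON. play_rows: Moves the arm, as the interface text tells. Its arguments: {"type":"object","properties":{"series":{"type":"string"}},"required":["series"]}

```bash
mkdir -p pics
cat > h.py <<'E'
import numpy as np, cv2
from bench import readout, grab_frame, ctrl
def snap(n,f):
    d=grab_frame(n); cv2.imwrite('pics/'+f,cv2.cvtColor(d['pixels'],cv2.COLOR_RGB2BGR)); np.savez('pics/'+f[:-4]+'.npz',**d); return d
def ray(d,u,v,fish=False):
    K=np.array(d['intrinsics']);T=np.array(d['world_to_cam'])
    a=(u-K[0,2])/K[0,0];b=(v-K[1,2])/K[1,1]
    if fish:
        r=np.hypot(a,b); s=np.sin(r)/r if r>1e-9 else 1; p=np.array([a*s,-b*s,-np.cos(r)])
    else: p=np.array([a,-b,-1.])
    R=T[:3,:3]; o=-R.T@T[:3,3]; w=R.T@p; return o,w/np.linalg.norm(w)
def onz(d,u,v,z,fish=False):
    o,w=ray(d,u,v,fish); return o+w*(z-o[2])/w[2]
def proj(d,P,fish=False):
    K=np.array(d['intrinsics']);T=np.array(d['world_to_cam'])
    c=T[:3,:3]@np.array(P)+T[:3,3]; x,y,z=c[0],-c[1],-c[2]
    if fish:
        r=np.hypot(x,y);t=np.arctan2(r,z);x,y,z=x/r*t,y/r*t,1
    return K[0,0]*x/z+K[0,2],K[1,1]*y/z+K[1,2]
E
python3 - <<'E'
from h import *
np.set_printoptions(precision=4,suppress=True)
print(readout.read_state(),ctrl.tip_extent)
for n in ['scene','side','wrist']:
    d=snap(n,n+'0.png'); print(n,np.array(d['intrinsics']),np.array(d['world_to_cam']))
E
```

```text
{'clock': 0.0, 'qpos': array([-84.8457,  14.8624,  88.0109,  -0.0017,  77.2349, -11.6195]), 'dq': array([ 0.06  , -0.0105, -0.0002, -0.0016,  0.0642,  0.0915]), 'joint_torque': array([ -0.0005, -44.6033, -29.0574,  -0.0003,   0.0115,   0.    ]), 'tcp_pos': array([ 0.1587, -0.5264,  0.4038]), 'tool_rot': array([-89.9798,   0.1063, -73.2258]), 'force': array([ 0.4636,  0.1111, -0.5795]), 'torque': array([-0.    ,  0.0473,  0.0133]), 'opening': 1.0013445699639183} 0.1734
scene [[493.0437   0.     273.2451]
 [  0.     493.0437 212.0613]
 [  0.       0.       1.    ]] [[ 0.6988  0.7152 -0.0123 -0.3556]
 [-0.4972  0.498   0.7105  0.2185]
 [ 0.5143 -0.4904  0.7036 -1.4656]
 [ 0.      0.      0.      1.    ]]
side [[415.1512   0.     278.6471]
 [  0.     415.1512 209.4778]
 [  0.       0.       1.    ]] [[ 0.8993 -0.4374  0.0009 -0.53  ]
 [ 0.2958  0.6097  0.7353 -0.2398]
 [-0.3222 -0.661   0.6777 -0.787 ]
 [ 0.      0.      0.      1.    ]]
wrist [[325.1923   0.     272.9133]
 [  0.     325.1923 211.7465]
 [  0.       0.       1.    ]] [[ 0.289  -0.9573 -0.0012 -0.5494]
 [ 0.925   0.2796 -0.2574  0.0335]
 [ 0.2468  0.0732  0.9663 -0.3779]
 [ 0.      0.      0.      1.    ]]
```

View pics/scene0.png

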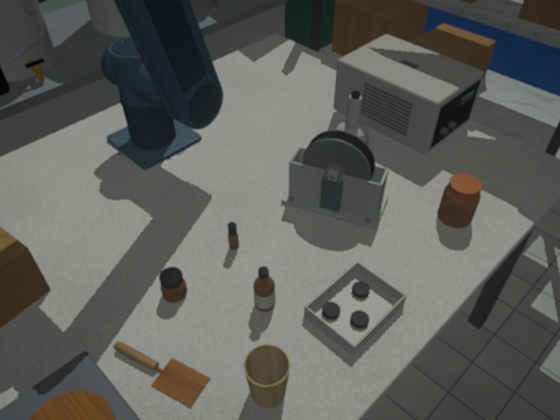

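View pics/side0.png

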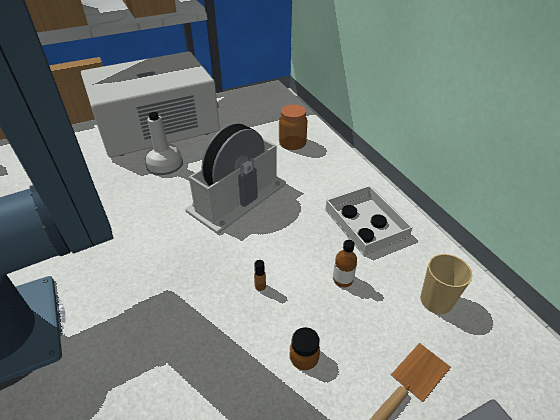

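View pics/wrist0.png

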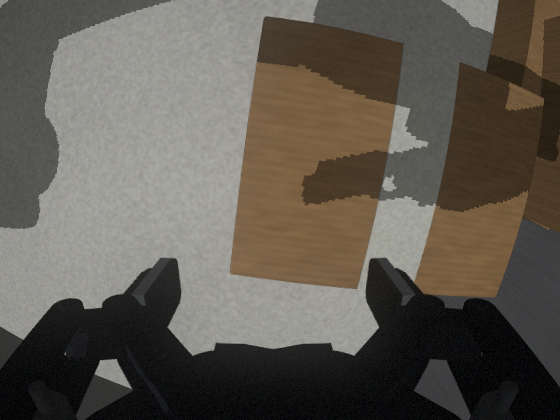

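The scene view shows the vial at (233,237), the jar at (172,284), the bottle at (264,290) and the mixer at about (335,185). The side view shows the vial at (260,276) and the wheel at (235,155). I'll zoom in next.

Run:
```python
import cv2
a=cv2.imread('pics/scene0.png')[110:250,215:405]; b=cv2.imread('pics/side0.png')[105:300,175:305]
cv2.imwrite('pics/z1.png',cv2.resize(a,None,fx=4,fy=4,interpolation=cv2.INTER_CUBIC))
cv2.imwrite('pics/z2.png',cv2.resize(b,None,fx=3,fy=3,interpolation=cv2.INTER_CUBIC))
```

```text
(no output)
```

View pics/z1.png

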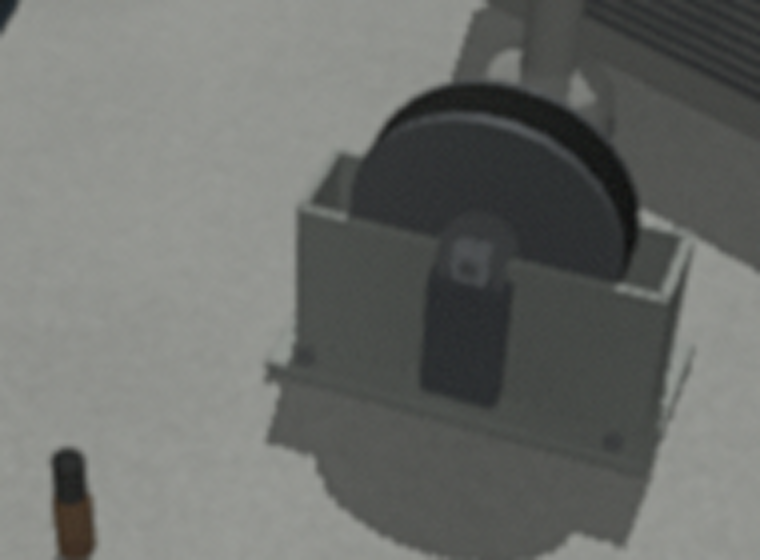

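View pics/z2.png

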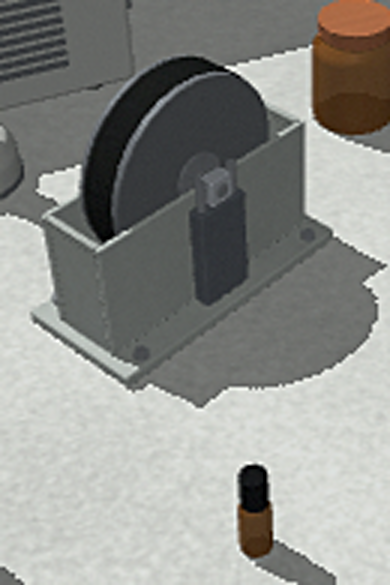

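Run:
```python
from h import *
np.set_printoptions(precision=4,suppress=True)
S={k:v for k,v in np.load('pics/scene0.npz').items()};D={k:v for k,v in np.load('pics/side0.npz').items()}
for u,v in [(290,161.75),(382,184.2),(300,148.7),(387.5,169.5)]: print('scene top',onz(S,u,v,.12))
for u,v in [(208.3,187.7),(276,146.7),(190,176),(264,141)]: print('side top',onz(D,u,v,.12))
def tri(a,b):
    (o1,w1),(o2,w2)=ray(S,*a),ray(D,*b)
    A=np.stack([w1,-w2],1);t=np.linalg.lstsq(A,o2-o1,rcond=None)[0]
    p,q=o1+t[0]*w1,o2+t[1]*w2; return (p+q)/2,np.linalg.norm(p-q)
# foot corners
print('foot scene',[onz(S,215+x/4,110+y/4,.01) for x,y in [(268,372),(655,478)]])
print('foot side',[onz(D,175+x/3,105+y/3,.01) for x,y in [(35,315),(130,380),(330,235)]])
# vial masks
for n,d,box in (('s',S,(215,250,215,255)),('d',D,(255,295,245,275))):
    im=d['pixels'];y0,y1,x0,x1=box;c=im[y0:y1,x0:x1].astype(int)
    m=(c.max(2)<70)if n=='d' else c.max(2)<60
    am=(c[...,0]-c[...,2]>25)
    for nm,k in (('dark',m),('amber',am)):
        ys,xs=np.nonzero(k); print(n,nm,len(xs),xs.min()+x0,xs.max()+x0,ys.min()+y0,ys.max()+y0,xs.mean()+x0,ys.mean()+y0)
```

```text
scene top [0.4667 0.0998 0.12  ]
scene top [0.6729 0.1898 0.12  ]
scene top [0.4485 0.1542 0.12  ]
scene top [0.6504 0.2413 0.12  ]
side top [0.4651 0.1023 0.12  ]
side top [0.6703 0.1817 0.12  ]
side top [0.4409 0.1608 0.12  ]
side top [0.6538 0.2183 0.12  ]
foot scene [array([0.4735, 0.0657, 0.01  ]), array([0.7019, 0.1641, 0.01  ])]
foot side [array([0.4204, 0.1751, 0.01  ]), array([0.4656, 0.0697, 0.01  ]), array([0.6872, 0.1623, 0.01  ])]
s dark 90 229 236 223 247 231.98888888888888 229.84444444444443
s amber 72 229 236 236 248 232.95833333333334 241.375
d dark 175 255 265 260 290 259.6 271.78285714285715
d amber 172 254 265 272 290 259.6686046511628 281.70348837209303
```

Run:
```python
from h import *
np.set_printoptions(precision=4,suppress=True)
S={k:v for k,v in np.load('pics/scene0.npz').items()};D={k:v for k,v in np.load('pics/side0.npz').items()}
W={k:v for k,v in np.load('pics/wrist0.npz').items()}
print('cap',onz(S,232.2,229.5,.064),onz(D,259.7,267.5,.064))
print('capmid top',onz(S,232,224,.078),onz(D,260,261.5,.078))
print('body mid',onz(S,233,241.5,.025),onz(D,259.7,281.7,.025))
print('jar',onz(S,173,285,.031),onz(D,305,349,.031),'bottle',onz(S,264,292,.05),onz(D,345,268,.05))
print('white flask',onz(D,163,160,.02),onz(D,155,118,.15),onz(S,355,95,.15))
print('oven',onz(S,390,140,0.0),onz(S,335,70,.15),onz(S,365,140,0))
T=W['world_to_cam'];c=-T[:3,:3].T@T[:3,3];print('cam',c,c-np.array([.1587,-.5264,.4038]))
for n in ('S','D'):
  d=eval(n); print(n,proj(d,[.561,.170,.205]),proj(d,[.561,.170,.12]))
```

```text
cap [ 0.4951 -0.1146  0.064 ] [ 0.4925 -0.1126  0.064 ]
capmid top [ 0.4927 -0.1118  0.078 ] [ 0.4949 -0.1097  0.078 ]
body mid [ 0.4954 -0.1161  0.025 ] [ 0.4893 -0.1169  0.025 ]
jar [ 0.5033 -0.2903  0.031 ] [ 0.4995 -0.2913  0.031 ] bottle [ 0.6625 -0.1755  0.05  ] [ 0.6525 -0.179   0.05  ]
white flask [0.419  0.3944 0.02  ] [0.4238 0.3991 0.15  ] [0.4168 0.4041 0.15  ]
oven [ 0.5013  0.4862 -0.    ] [0.289 0.47  0.15 ] [ 0.4494  0.4348 -0.    ]
cam [ 0.221  -0.5076  0.3731] [ 0.0623  0.0188 -0.0307]
S (np.float64(341.9159875693888), np.float64(137.01449178905418)) (np.float64(338.86213430270146), np.float64(166.1506899486162))
D (np.float64(234.67563127718728), np.float64(129.8300351830046)) (np.float64(237.1790255893961), np.float64(160.40364854189517))
```

Emit:
play_rows(series="0 -0.1 0 -0.0367 -1; -0.06 0 0.079 0 -1; -0.06 0 0.079 0 -1; -0.06 0 0.079 0 -1; -0.06 0 0.079 0 -1; -0.06 0 0.079 0 -1; -0.06 0 0.079 0 -1; -0.06 0 0.079 0 -1")

```text
clock: 1.15
tcp_pos: [0.3296, -0.2225, 0.4546]
tool_rot: [-90.0, -0.0, -66.6]
force: [0.3, -0.4, 0.2]
opening: 0.0
```

Emit:
play_rows(series="-0.06 0 0.079 0 -1; -0.06 0 0.079 0 -1; -0.06 0 0.079 0 -1; -0.06 0 0.079 0 -1; -0.06 0 0.079 0 -1; -0.06 0 0.079 0 -1; -0.06 0 0.079 0 -1; -0.06 0 0.079 0 -1")

```text
clock: 2.15
tcp_pos: [0.5245, 0.1232, 0.4545]
tool_rot: [-90.0, -0.0, -66.6]
force: [1.1, -0.8, 1.0]
opening: -0.003
```

Emit:
play_rows(series="-0.06 0 0.079 0 -1; 0 0 0 0 -1")

```text
clock: 2.4
tcp_pos: [0.5492, 0.1674, 0.4535]
tool_rot: [-90.1, 0.1, -66.4]
force: [0.0, 0.0, -0.2]
opening: 0.0
```

Run:
```python
from h import *
snap('wrist','w1.png');print(readout.read_state())
```

```text
{'clock': 2.45, 'qpos': array([ 5.68941252e+00,  1.57109902e+01,  7.99149028e+01, -1.57330201e-02,
        8.44847300e+01,  7.21601337e+01]), 'dq': array([-2.05654773, -1.64936548,  1.6853445 , -0.70500092,  0.12679901,
       -0.32130912]), 'joint_torque': array([  1.11847166, -46.09220982, -30.90441585,   0.2372688 ,
        -0.12547801,   0.12183545]), 'tcp_pos': array([0.54855611, 0.16594966, 0.45367293]), 'tool_rot': array([-9.01101007e+01,  1.89858557e-02, -6.64692122e+01]), 'force': array([-0.95117734, -0.60783465, -0.34748107]), 'torque': array([-0.03385322, -0.00213383,  0.01039451]), 'opening': -0.001569165555175308}
```

View pics/w1.png

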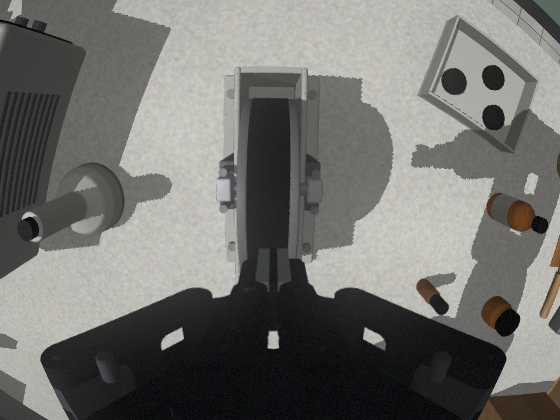

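Run:
```python
import cv2
a=cv2.imread('pics/w1.png')[55:290,205:340]
cv2.imwrite('pics/z3.png',cv2.convertScaleAbs(cv2.resize(a,None,fx=4,fy=2.5,interpolation=cv2.INTER_CUBIC),alpha=1.8))
```

```text
(no output)
```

View pics/z3.png

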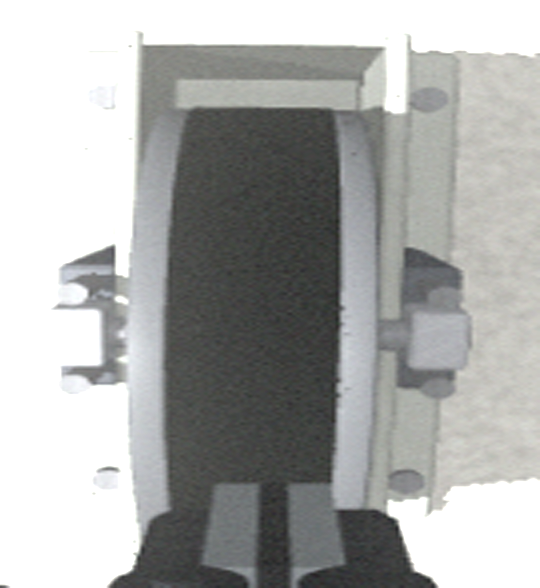

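Run:
```python
from h import *
np.set_printoptions(precision=4,suppress=True)
W={k:v for k,v in np.load('pics/w1.npz').items()}
print(proj(W,[.561,.170,.205],1),proj(W,[.561,.170,.12],1))
a=np.radians(23.4);ex=np.array([np.cos(a),np.sin(a)]);ey=np.array([-ex[1],ex[0]])
Z=lambda x,y:(205+x/4,55+y/2.5)
for nm,x,y,z in [('lugL',78,335,.12),('lugR',440,338,.12),('gTL',137,38,.12),('gTR',398,38,.12)]:
    p=onz(W,*Z(x,y),z,True);print(nm,p,'mix',ex@(p[:2]-[.561,.17]),ey@(p[:2]-[.561,.17]))
img=W['pixels']
for c in (-.03,0,.03,.06):
    z=.12+np.sqrt(.085**2-c*c); P=np.r_[np.array([.561,.17])+c*ex,z]; u,v=proj(W,P,1); r=int(round(v))
    row=cv2.GaussianBlur(img,(3,3),0)[r,:,:].max(1).astype(int); 
    g=np.diff(row); 
    l=225+np.argmin(g[225:262]); rr=270+np.argmax(g[270:310])
    # rubber = region <40
    k=[i for i in range(235,310) if row[i]<45]; 
    if len(k)==0: print(r,row[235:310:3]);continue
    for uu in (k[0]-.5,k[-1]+.5):
        p=onz(W,uu,v,z,True);print(c,r,uu,p,ex@(p[:2]-[.561,.17]),ey@(p[:2]-[.561,.17]))
S=readout.read_state();print('tcp mix',ex@(S['tcp_pos'][:2]-[.561,.17]),ey@(S['tcp_pos'][:2]-[.561,.17]))
```

```text
(np.float64(276.4919436352027), np.float64(204.51097430115553)) (np.float64(275.5924011114742), np.float64(183.1529410293085))
lugL [0.5365 0.2124 0.12  ] mix -0.005659462248886285 0.04869879189111292
lugR [0.57   0.1329 0.12  ] mix -0.006518486502403274 -0.037606190442562935
gTL [0.6453 0.2434 0.12  ] mix 0.10651046920005422 0.03385647556219759
gTR [0.6693 0.1885 0.12  ] mix 0.10667853222432867 -0.026051162902447866
-0.03 243 251.5 [0.5262 0.1746 0.1995] -0.03010895053864014 0.018027154887340878
-0.03 243 286.5 [0.5365 0.1511 0.1995] -0.029981748866746243 -0.007583612044249547
0 205 250.5 [0.5538 0.1864 0.205 ] -6.479394381980812e-05 0.017925459800661885
0 205 288.5 [0.5643 0.1624 0.205 ] 3.7306529692820223e-05 -0.008277428134769926
0.03 160 247.5 [0.5806 0.2003 0.1995] 0.029991590183529995 0.020072124544539507
0.03 160 289.5 [0.5921 0.1739 0.1995] 0.030064100136596234 -0.008814177948313545
0.06 117 251.5 [0.6087 0.2108 0.1802] 0.060025954649710715 0.018481867080326092
0.06 117 288.5 [0.6196 0.1858 0.1802] 0.06008378965965876 -0.008751727907415746
tcp mix -0.013029017964339576 0.0012248422676408393
```

Run:
```python
from h import *
np.set_printoptions(precision=4,suppress=True)
d=snap('wrist','w2.png');S=readout.read_state();print(S['tcp_pos'],S['tool_rot'],S['dq'])
p=S['tcp_pos'].copy();p[2]-=.1734;print(proj(d,p,1))
a=np.radians(23.4);ex=np.array([np.cos(a),np.sin(a),0]);ey=np.array([-ex[1],ex[0],0])
for o in (-.011,.011): 
  for q in (-.011,.011): print(o,q,proj(d,p+ex*o+ey*q,1))
for nm,x,y,z in [('lugL',78,335,.12),('lugR',440,338,.12),('gTL',137,38,.12),('gTR',398,38,.12)]:
    u,v=205+x/4,55+y/2.5
    q=onz(d,u,v,z,True);print(nm,q,ex@(q-[.561,.17,0]),ey@(q-[.561,.17,0]))
a=cv2.imread('pics/w2.png')[55:290,205:340]
cv2.imwrite('pics/z4.png',cv2.convertScaleAbs(cv2.resize(a,None,fx=4,fy=2.5,interpolation=cv2.INTER_CUBIC),alpha=1.8))
```

```text
[0.5482 0.165  0.454 ] [-90.1042   0.0007 -66.547 ] [-1.5633 -1.3154  0.772  -0.0667 -0.0312  0.0482]
(np.float64(274.2973980909585), np.float64(267.15882733151057))
-0.011 -0.011 (np.float64(296.5113084717395), np.float64(287.2021035956816))
-0.011 0.011 (np.float64(251.87349570050924), np.float64(287.1237143038227))
0.011 -0.011 (np.float64(297.88251041280904), np.float64(245.81077066300668))
0.011 0.011 (np.float64(250.89101575785318), np.float64(245.70708436930127))
lugL [0.5357 0.2107 0.12  ] -0.007079289006845913 0.04737329931549926
lugR [0.5691 0.131  0.12  ] -0.008052037255099526 -0.03897263617856817
gTL [0.6446 0.2415 0.12  ] 0.10510065616918872 0.03238587214649409
gTR [0.6685 0.1865 0.12  ] 0.10520727075701704 -0.027531553644353123
```

View pics/z4.png

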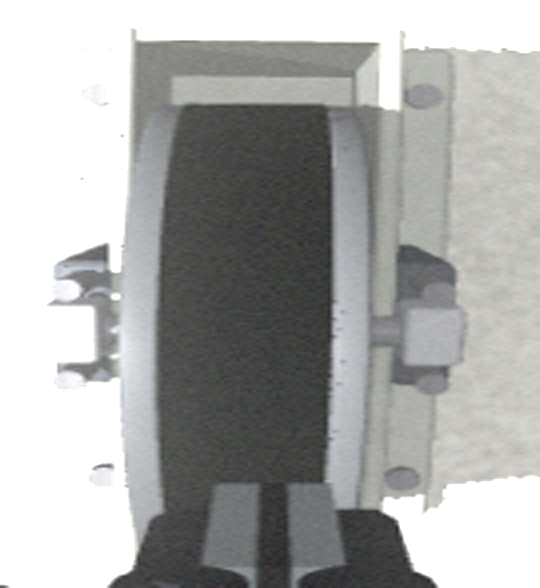

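Emit:
play_rows(series="-0.008 0 0.087 0 -1; 0 0.07 0 0 -1; 0 0.07 0 0 -1; 0 0 0 0 -1; 0 0 0 0 -1")

```text
clock: 3.12
tcp_pos: [0.5869, 0.1849, 0.3864]
tool_rot: [-89.9, -0.0, -66.7]
force: [1.3, -0.7, 0.3]
opening: 0.001
```

```bash
cat > st.py <<'E'
from h import *
import sys
np.set_printoptions(precision=4,suppress=True)
C=np.array([.5546,.1721]);a=np.radians(23.4);ex=np.array([np.cos(a),np.sin(a)]);ey=np.array([-ex[1],ex[0]])
def st():
    S=readout.read_state();p=S['tcp_pos'];f=S['force']
    print('t %.2f c %.4f lat %.4f z %.4f | f x %.2f y %.2f z %.2f yaw %.2f'%(S['clock'],ex@(p[:2]-C),ey@(p[:2]-C),p[2],ex@f[:2],ey@f[:2],f[2],S['tool_rot'][2]))
if __name__=='__main__': st()
E
python3 st.py; python3 st.py
```

```text
t 3.12 c 0.0347 lat -0.0011 z 0.3864 | f x 0.91 y -1.15 z 0.29 yaw -66.68
t 3.12 c 0.0347 lat -0.0011 z 0.3864 | f x 0.91 y -1.15 z 0.29 yaw -66.68
```

Emit:
play_rows(series="0 0.012 0 0 -1; 0 0 0 0 -1; 0 0 0 0 -1")

```text
clock: 3.5
tcp_pos: [0.5867, 0.1858, 0.3792]
tool_rot: [-90.0, -0.0, -66.6]
force: [0.5, 1.1, 0.4]
opening: -0.003
```

Emit:
play_rows(series="0 0 0 0 -1; 0 0 0 0 -1")

```text
clock: 3.75
tcp_pos: [0.5867, 0.1858, 0.3788]
tool_rot: [-90.0, -0.0, -66.6]
force: [-0.4, 0.0, 0.5]
opening: -0.002
```

Emit:
play_rows(series="0 0.004 0 0 -1; 0 0 0 0 -1")

```text
clock: 4.0
tcp_pos: [0.5867, 0.1858, 0.3764]
tool_rot: [-90.0, 0.0, -66.6]
force: [-0.6, -0.1, -1.0]
opening: -0.005
```

Emit:
play_rows(series="0 0.001 0 0 -1; 0 0 0 0 -1")

```text
clock: 4.25
tcp_pos: [0.5867, 0.1857, 0.3762]
tool_rot: [-90.0, 0.0, -66.6]
force: [-0.2, -0.5, 0.6]
opening: 0.002
```

Emit:
play_rows(series="0 0.001 0 0 -1; 0 0 0 0 -1")

```text
clock: 4.5
tcp_pos: [0.5867, 0.1857, 0.3757]
tool_rot: [-90.0, -0.0, -66.6]
force: [0.4, 0.0, -0.7]
opening: 0.0
```

Emit:
play_rows(series="0 0.001 0 0 -1; 0 0 0 0 -1")

```text
clock: 4.75
tcp_pos: [0.5867, 0.1857, 0.3754]
tool_rot: [-90.0, -0.0, -66.6]
force: [1.3, 0.3, 0.2]
opening: 0.002
```

Emit:
play_rows(series="0 0.001 0 0 -1; 0 0 0 0 -1")

```text
clock: 5.0
tcp_pos: [0.5867, 0.1857, 0.3751]
tool_rot: [-90.0, -0.0, -66.6]
force: [-0.9, -0.8, 2.7]
opening: 0.001
```

Emit:
play_rows(series="0 0.001 0 0 -1; 0 0 0 0 -1")

```text
clock: 5.25
tcp_pos: [0.5869, 0.1858, 0.3747]
tool_rot: [-89.9, -0.0, -66.6]
force: [0.2, 0.3, 5.3]
opening: -0.0
```

Emit:
play_rows(series="0 0.0008 0 0 -1; 0 0 0 0 -1")

```text
clock: 5.5
tcp_pos: [0.587, 0.1859, 0.3746]
tool_rot: [-89.9, -0.0, -66.6]
force: [-0.5, 0.5, 5.4]
opening: -0.001
```

Emit:
play_rows(series="0 -0.0027 -0.012 0 -1")

```text
clock: 5.62
tcp_pos: [0.5822, 0.1838, 0.376]
tool_rot: [-89.8, -0.0, -66.6]
force: [2.6, 1.9, 5.7]
opening: -0.004
```

Emit:
play_rows(series="0 -0.0022 -0.012 0 -1")

```text
clock: 5.75
tcp_pos: [0.5765, 0.1814, 0.3774]
tool_rot: [-89.7, -0.0, -66.6]
force: [3.0, 2.9, 5.2]
opening: -0.002
```

```bash
python3 st.py
```

```text
t 5.75 c 0.0238 lat -0.0002 z 0.3774 | f x 3.93 y 1.41 z 5.23 yaw -66.62
```

Emit:
play_rows(series="0 -0.001 -0.012 0 -1")

```text
clock: 5.88
tcp_pos: [0.5709, 0.179, 0.3782]
tool_rot: [-89.7, -0.0, -66.6]
force: [1.7, 2.4, 7.4]
opening: 0.002
```

Emit:
play_rows(series="0 -0.0002 -0.012 0 -1")

```text
clock: 6.0
tcp_pos: [0.5654, 0.1767, 0.3787]
tool_rot: [-89.7, -0.0, -66.6]
force: [1.5, 3.3, 9.6]
opening: 0.0
```

Emit:
play_rows(series="0 0 -0.012 0 -1")

```text
clock: 6.12
tcp_pos: [0.5599, 0.1744, 0.3789]
tool_rot: [-89.7, -0.0, -66.6]
force: [0.7, 2.7, 10.5]
opening: 0.005
```

Emit:
play_rows(series="0 -0.0008 -0.012 0 -1")

```text
clock: 6.25
tcp_pos: [0.5542, 0.172, 0.379]
tool_rot: [-89.7, -0.0, -66.6]
force: [0.5, 2.2, 8.3]
opening: 0.002
```

Emit:
play_rows(series="0 -0.0003 -0.012 0 -1")

```text
clock: 6.38
tcp_pos: [0.5486, 0.1696, 0.3789]
tool_rot: [-89.7, 0.0, -66.6]
force: [1.1, 2.6, 7.4]
opening: -0.003
```

```bash
python3 st.py
```

```text
t 6.38 c -0.0065 lat 0.0001 z 0.3789 | f x 2.04 y 1.99 z 7.44 yaw -66.61
```

Emit:
play_rows(series="0 0 -0.012 0 -1")

```text
clock: 6.5
tcp_pos: [0.543, 0.1672, 0.3788]
tool_rot: [-89.8, 0.0, -66.6]
force: [-1.0, 3.0, 6.8]
opening: 0.0
```

Emit:
play_rows(series="0 0.0007 -0.012 0 -1")

```text
clock: 6.62
tcp_pos: [0.5374, 0.1648, 0.3782]
tool_rot: [-89.8, 0.0, -66.6]
force: [-1.4, 2.7, 6.2]
opening: 0.001
```

Emit:
play_rows(series="0 0.0015 -0.012 0 -1")

```text
clock: 6.75
tcp_pos: [0.5318, 0.1624, 0.3772]
tool_rot: [-89.8, 0.0, -66.6]
force: [-0.7, 2.2, 5.8]
opening: -0.0
```

Emit:
play_rows(series="0 0.0024 -0.012 0 -1")

```text
clock: 6.88
tcp_pos: [0.5261, 0.16, 0.3758]
tool_rot: [-89.9, 0.0, -66.6]
force: [-0.1, 2.1, 5.1]
opening: -0.003
```

Emit:
play_rows(series="0 0.0036 -0.012 0 -1")

```text
clock: 7.0
tcp_pos: [0.5205, 0.1576, 0.3738]
tool_rot: [-89.9, 0.0, -66.6]
force: [-1.0, 2.0, 4.4]
opening: 0.001
```

Emit:
play_rows(series="0 0.0045 -0.012 0 -1")

```text
clock: 7.12
tcp_pos: [0.5149, 0.1552, 0.3714]
tool_rot: [-89.9, 0.1, -66.6]
force: [-0.9, 1.9, 4.4]
opening: -0.001
```

Emit:
play_rows(series="0 0.0054 -0.012 0 -1")

```text
clock: 7.25
tcp_pos: [0.5093, 0.1527, 0.3683]
tool_rot: [-90.0, 0.0, -66.6]
force: [-0.8, 1.0, 3.1]
opening: -0.0
```

Run:
```python
from st import *
st(); snap('wrist','w3.png')
```

```text
t 7.25 c -0.0493 lat 0.0002 z 0.3683 | f x -0.35 y 1.22 z 3.14 yaw -66.61
```

View pics/w3.png

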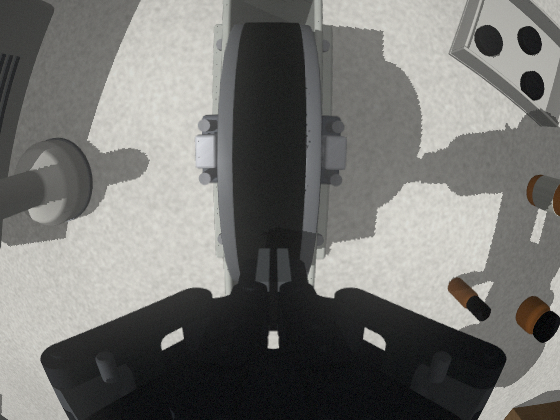

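Emit:
play_rows(series="0 -0.044 0 0 -1; 0 0 0.063 0 -1; 0 0 0.063 0 -1; 0 0 0.063 0 -1; 0 0.018 0 0 -1; 0 0.012 0 0 -1; 0 0 0 0 -1; 0 0 0 0 -1")

```text
clock: 8.3
tcp_pos: [0.5959, 0.1896, 0.3757]
tool_rot: [-90.0, -0.0, -66.6]
force: [0.5, 0.6, 0.4]
opening: -0.001
```

```bash
python3 st.py
```

```text
t 8.30 c 0.0449 lat -0.0003 z 0.3757 | f x 0.67 y 0.35 z 0.43 yaw -66.63
```

Emit:
play_rows(series="0 0.005 0 0 -1; 0 0 0 0 -1")

```text
clock: 8.55
tcp_pos: [0.5962, 0.1898, 0.373]
tool_rot: [-90.0, -0.0, -66.6]
force: [0.5, 0.4, 0.1]
opening: -0.004
```

Emit:
play_rows(series="0 0.0014 0 0 -1; 0 0 0 0 -1")

```text
clock: 8.8
tcp_pos: [0.5963, 0.1899, 0.3722]
tool_rot: [-90.0, -0.0, -66.6]
force: [-0.2, -0.2, 0.1]
opening: 0.001
```

Emit:
play_rows(series="0 0.0014 0 0 -1; 0 0 0 0 -1")

```text
clock: 9.05
tcp_pos: [0.5963, 0.1899, 0.3713]
tool_rot: [-90.0, 0.0, -66.6]
force: [-0.3, 0.2, 0.5]
opening: -0.0
```

Emit:
play_rows(series="0 0.0012 0 0 -1; 0 0 0 0 -1")

```text
clock: 9.3
tcp_pos: [0.5964, 0.1899, 0.3708]
tool_rot: [-90.0, 0.0, -66.6]
force: [-0.2, 0.3, -0.9]
opening: 0.004
```

Emit:
play_rows(series="0 0.0010 0 0 -1; 0 0 0 0 -1")

```text
clock: 9.55
tcp_pos: [0.5964, 0.1899, 0.3703]
tool_rot: [-90.0, 0.0, -66.6]
force: [-0.2, -0.1, -0.2]
opening: -0.002
```

Emit:
play_rows(series="0 0.0012 0 0 -1; 0 0 0 0 -1")

```text
clock: 9.8
tcp_pos: [0.5963, 0.1899, 0.3697]
tool_rot: [-90.0, 0.0, -66.6]
force: [0.1, 0.7, 0.3]
opening: 0.003
```

Emit:
play_rows(series="0 0.0010 0 0 -1; 0 0 0 0 -1")

```text
clock: 10.05
tcp_pos: [0.5964, 0.1899, 0.3694]
tool_rot: [-90.0, -0.0, -66.6]
force: [-1.2, 0.5, 0.7]
opening: 0.0
```

Run:
```python
from st import *
st(); snap('wrist','w4.png')
```

```text
t 10.05 c 0.0454 lat -0.0002 z 0.3694 | f x -0.86 y 0.91 z 0.65 yaw -66.62
```

View pics/w4.png

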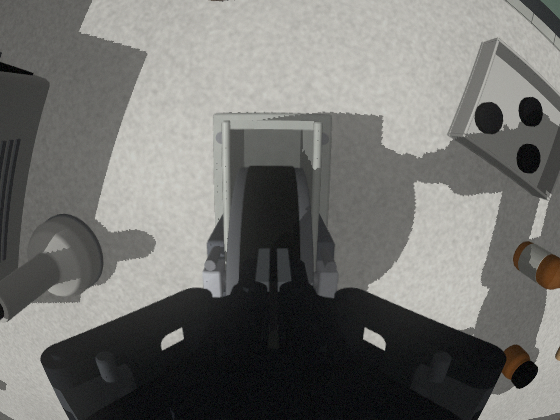

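Emit:
play_rows(series="0 0.0012 0 0 -1; 0 0 0 0 -1")

```text
clock: 10.35
tcp_pos: [0.5964, 0.1899, 0.3691]
tool_rot: [-90.0, -0.0, -66.6]
force: [-0.1, -0.2, 3.9]
opening: 0.002
```

Emit:
play_rows(series="0 0.0010 0 0 -1; 0 0 0 0 -1")

```text
clock: 10.6
tcp_pos: [0.5966, 0.19, 0.3687]
tool_rot: [-89.9, -0.0, -66.6]
force: [0.7, 0.7, 5.1]
opening: 0.003
```

Emit:
play_rows(series="0 0.0010 0 0 -1; 0 0 0 0 -1")

```text
clock: 10.85
tcp_pos: [0.5967, 0.19, 0.3684]
tool_rot: [-89.9, -0.0, -66.6]
force: [1.3, 0.8, 6.1]
opening: -0.002
```

Emit:
play_rows(series="0 -0.0050 -0.012 0 -1; 0 -0.0040 -0.012 0 -1")

```text
clock: 11.1
tcp_pos: [0.5858, 0.1855, 0.3732]
tool_rot: [-89.8, -0.0, -66.6]
force: [2.6, 1.0, 5.5]
opening: 0.003
```

Emit:
play_rows(series="0 -0.0030 -0.012 0 -1; 0 -0.0022 -0.012 0 -1")

```text
clock: 11.35
tcp_pos: [0.5746, 0.1807, 0.3761]
tool_rot: [-89.8, -0.0, -66.6]
force: [3.1, 3.4, 7.3]
opening: 0.0
```

Emit:
play_rows(series="0 -0.0012 -0.012 0 -1")

```text
clock: 11.48
tcp_pos: [0.569, 0.1783, 0.3768]
tool_rot: [-89.8, -0.0, -66.6]
force: [1.0, 3.3, 8.6]
opening: 0.001
```

Emit:
play_rows(series="0 -0.0010 -0.012 0 -1")

```text
clock: 11.6
tcp_pos: [0.5634, 0.176, 0.3773]
tool_rot: [-89.8, 0.0, -66.6]
force: [0.5, 2.8, 7.8]
opening: -0.0
```

Emit:
play_rows(series="0 -0.0003 -0.012 0 -1")

```text
clock: 11.72
tcp_pos: [0.5578, 0.1736, 0.3774]
tool_rot: [-89.8, 0.0, -66.6]
force: [0.7, 3.8, 8.7]
opening: 0.001
```

Emit:
play_rows(series="0 0 -0.012 0 -1")

```text
clock: 11.85
tcp_pos: [0.5522, 0.1712, 0.3773]
tool_rot: [-89.8, 0.0, -66.6]
force: [0.5, 3.4, 7.7]
opening: -0.003
```

Emit:
play_rows(series="0 0 -0.012 0 -1; 0 0.0004 -0.012 0 -1")

```text
clock: 12.1
tcp_pos: [0.5411, 0.1665, 0.3769]
tool_rot: [-89.9, 0.0, -66.6]
force: [0.2, 3.4, 6.5]
opening: 0.001
```

Emit:
play_rows(series="0 0.0013 -0.012 0 -1; 0 0.0023 -0.012 0 -1")

```text
clock: 12.35
tcp_pos: [0.5299, 0.1617, 0.375]
tool_rot: [-89.9, 0.0, -66.6]
force: [-1.7, 3.3, 8.7]
opening: -0.003
```

Emit:
play_rows(series="0 0.0031 -0.012 0 -1")

```text
clock: 12.48
tcp_pos: [0.5242, 0.1593, 0.3733]
tool_rot: [-90.0, 0.0, -66.6]
force: [-3.2, 2.0, 8.4]
opening: 0.001
```

Run:
```python
from st import *
st(); snap('wrist','w5.png')
```

```text
t 12.47 c -0.0330 lat 0.0003 z 0.3733 | f x -2.16 y 3.16 z 8.44 yaw -66.60
```

View pics/w5.png

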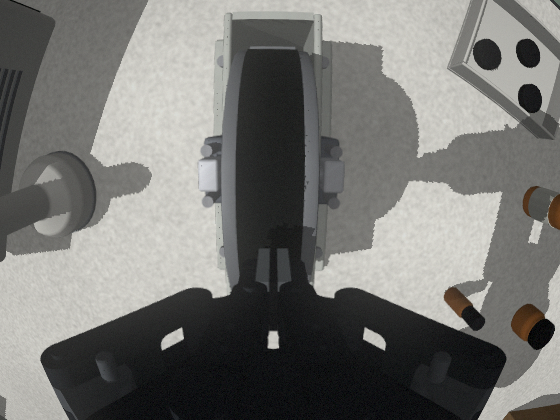

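```bash
cat > enh.py <<'E'
import cv2,sys
a=cv2.imread('pics/'+sys.argv[1])[0:290,190:350]
cv2.imwrite('pics/'+sys.argv[2],cv2.convertScaleAbs(cv2.resize(a,None,fx=3.5,fy=2,interpolation=cv2.INTER_CUBIC),alpha=3.5))
E
python3 enh.py w5.png z5.png
```

```text
(no output)
```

View pics/z5.png

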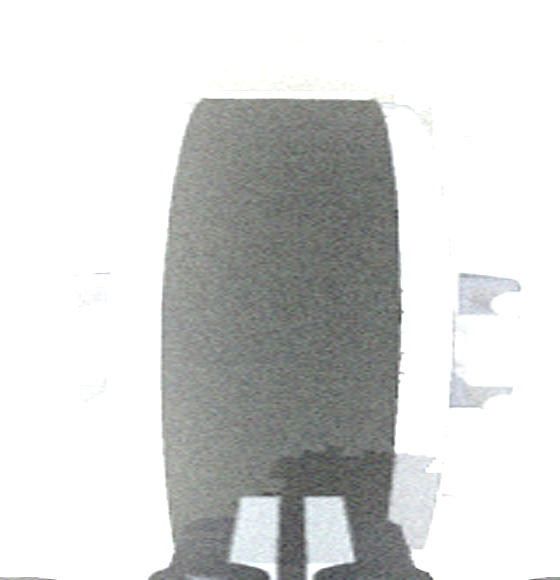

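Emit:
play_rows(series="0 0.0040 -0.012 0 -1; 0 0.0050 -0.012 0 -1")

```text
clock: 12.78
tcp_pos: [0.5129, 0.1545, 0.3684]
tool_rot: [-90.0, 0.1, -66.6]
force: [-2.7, 2.7, 6.7]
opening: 0.002
```

Emit:
play_rows(series="0 0.0060 -0.012 0 -1; 0 0 0 0 -1")

```text
clock: 13.02
tcp_pos: [0.5068, 0.1518, 0.3645]
tool_rot: [-90.2, 0.1, -66.6]
force: [-5.6, 0.5, 4.3]
opening: -0.001
```

Emit:
play_rows(series="0 -0.05 0 0 -1; 0 0 0.062 0 -1; 0 0 0.062 0 -1; 0 0 0.062 0 -1; 0 0.02 0 0 -1; 0 0.016 0 0 -1; 0 0 0 0 -1; 0 0 0 0 -1")

```text
clock: 14.02
tcp_pos: [0.593, 0.1885, 0.3721]
tool_rot: [-90.0, 0.0, -66.6]
force: [-0.1, 0.5, 0.0]
opening: 0.001
```

```bash
python3 - <<'E'
from st import *
st(); snap('side','s2.png'); snap('wrist','w6.png')
a=cv2.imread('pics/s2.png')[80:260,150:350]
cv2.imwrite('pics/z6.png',cv2.convertScaleAbs(cv2.resize(a,None,fx=4,fy=3.3,interpolation=cv2.INTER_CUBIC),alpha=2))
E
python3 enh.py w6.png z7.png
```

```text
t 14.03 c 0.0418 lat -0.0003 z 0.3721 | f x 0.11 y 0.54 z 0.02 yaw -66.63
```

View pics/z6.png

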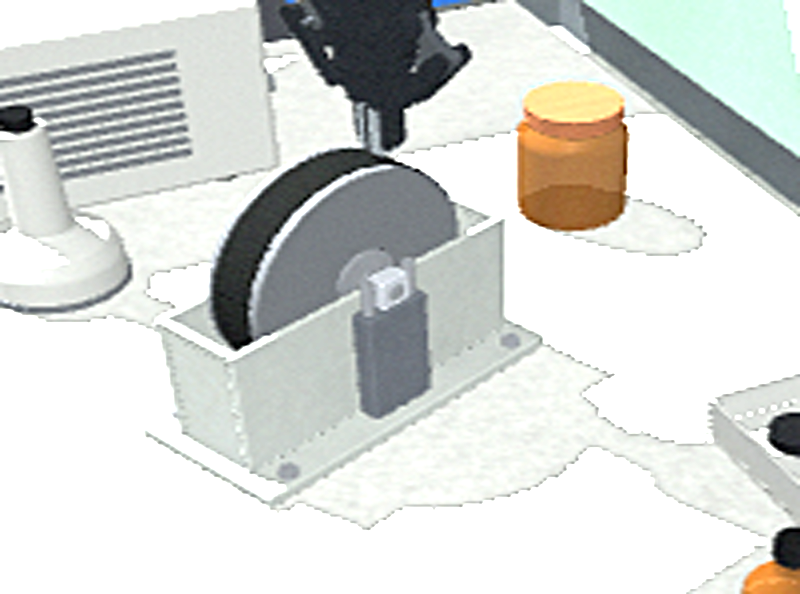

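View pics/z7.png

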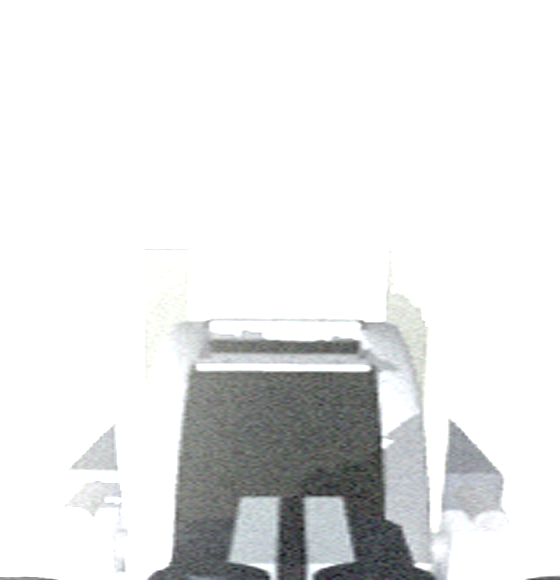

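```bash
cat > cyl.py <<'E'
from st import *
def ang(d,u,v,r=.085,zc=.12):
    o,w=ray(d,u,v,True)
    ox=ex@(o[:2]-C);oz=o[2]-zc;wx=ex@w[:2];wz=w[2]
    A=wx*wx+wz*wz;B=2*(ox*wx+oz*wz);D=B*B-4*A*(ox*ox+oz*oz-r*r)
    if D<0:return None
    t=(-B-np.sqrt(D))/(2*A);x=ox+t*wx;z=oz+t*wz
    return x,z,np.degrees(np.arctan2(x,z)),ey@((o+t*w)[:2]-C)
E
python3 - <<'E'
from cyl import *
d={k:v for k,v in np.load('pics/w6.npz').items()}
for v in (322,333,343,352,362,367,373): print(v/2,ang(d,270.9,v/2))
E
```

```text
161.0 (np.float64(0.08455873271522935), np.float64(0.00864989720137857), np.float64(84.15927049204241), np.float64(0.0008709343720669266))
166.5 (np.float64(0.08240445780950977), np.float64(0.02084479151060803), np.float64(75.80440566157951), np.float64(0.0008042918548851318))
171.5 (np.float64(0.08025519385050298), np.float64(0.028001854581762964), np.float64(70.76560008047639), np.float64(0.000766341236818646))
176.0 (np.float64(0.07829558502680435), np.float64(0.03308778271976606), np.float64(67.09103811781296), np.float64(0.0007400298520665561))
181.0 (np.float64(0.07612051935387917), np.float64(0.03782415277697193), np.float64(63.57729893913286), np.float64(0.0007161236709934899))
183.5 (np.float64(0.07503741548218437), np.float64(0.039929766813168815), np.float64(61.981153882743236), np.float64(0.0007057109512081898))
186.5 (np.float64(0.07374265387616563), np.float64(0.042273171152635874), np.float64(60.17639498946186), np.float64(0.000694298739851273))
```

Emit:
play_rows(series="0 0.0010 0 0 -1; 0 0 0 0 -1")

```text
clock: 14.38
tcp_pos: [0.5935, 0.1887, 0.3716]
tool_rot: [-90.0, -0.0, -66.6]
force: [-0.4, -0.1, 0.2]
opening: 0.004
```

Emit:
play_rows(series="0 0.0010 0 0 -1; 0 0 0 0 -1")

```text
clock: 14.62
tcp_pos: [0.5936, 0.1887, 0.3709]
tool_rot: [-90.0, 0.0, -66.6]
force: [-0.2, -0.4, 1.4]
opening: 0.002
```

Emit:
play_rows(series="0 0.0010 0 0 -1; 0 0 0 0 -1")

```text
clock: 14.88
tcp_pos: [0.5936, 0.1887, 0.3704]
tool_rot: [-90.0, 0.0, -66.6]
force: [-0.1, -0.5, 0.2]
opening: -0.001
```

Emit:
play_rows(series="0 0.0010 0 0 -1; 0 0 0 0 -1")

```text
clock: 15.12
tcp_pos: [0.5936, 0.1887, 0.3699]
tool_rot: [-90.0, 0.0, -66.6]
force: [0.1, -0.1, -0.1]
opening: -0.003
```

Emit:
play_rows(series="0 0.0010 0 0 -1; 0 0 0 0 -1")

```text
clock: 15.38
tcp_pos: [0.5936, 0.1887, 0.3696]
tool_rot: [-90.0, -0.0, -66.6]
force: [-0.2, 0.7, 1.1]
opening: 0.001
```

Emit:
play_rows(series="0 0.0010 0 0 -1; 0 0 0 0 -1")

```text
clock: 15.62
tcp_pos: [0.5936, 0.1887, 0.3693]
tool_rot: [-90.0, -0.0, -66.6]
force: [-0.7, 0.3, 2.1]
opening: -0.004
```

Emit:
play_rows(series="0 0.0010 0 0 -1; 0 0 0 0 -1")

```text
clock: 15.88
tcp_pos: [0.5938, 0.1888, 0.369]
tool_rot: [-89.9, -0.0, -66.6]
force: [0.2, 0.0, 5.2]
opening: 0.001
```

Emit:
play_rows(series="0 -0.0044 -0.012 0 -1; 0 -0.0036 -0.012 0 -1")

```text
clock: 16.12
tcp_pos: [0.5827, 0.1841, 0.3732]
tool_rot: [-89.9, -0.0, -66.6]
force: [1.7, 3.9, 5.8]
opening: -0.0
```

Emit:
play_rows(series="0 -0.0028 -0.012 0 -1; 0 -0.0019 -0.012 0 -1")

```text
clock: 16.38
tcp_pos: [0.5713, 0.1793, 0.3757]
tool_rot: [-89.9, 0.0, -66.6]
force: [1.6, 2.2, 5.9]
opening: 0.0
```

Emit:
play_rows(series="0 -0.0011 -0.012 0 -1")

```text
clock: 16.5
tcp_pos: [0.5657, 0.1769, 0.3763]
tool_rot: [-89.9, 0.0, -66.6]
force: [1.6, 1.4, 6.1]
opening: 0.001
```

Emit:
play_rows(series="0 -0.0004 -0.012 0 -1; 0 0 -0.012 0 -1")

```text
clock: 16.75
tcp_pos: [0.5546, 0.1722, 0.3765]
tool_rot: [-89.9, 0.0, -66.6]
force: [1.2, 2.0, 7.2]
opening: -0.001
```

Emit:
play_rows(series="0 0 -0.012 0 -1")

```text
clock: 16.88
tcp_pos: [0.549, 0.1698, 0.3765]
tool_rot: [-89.9, 0.0, -66.6]
force: [1.2, 3.4, 5.8]
opening: -0.002
```

Emit:
play_rows(series="0 0.0001 -0.012 0 -1")

```text
clock: 17.0
tcp_pos: [0.5435, 0.1675, 0.3763]
tool_rot: [-89.9, 0.0, -66.6]
force: [1.3, 1.7, 5.8]
opening: -0.002
```

Emit:
play_rows(series="0 0.0009 -0.012 0 -1; 0 0.0017 -0.012 0 -1")

```text
clock: 17.25
tcp_pos: [0.5322, 0.1627, 0.3748]
tool_rot: [-90.0, 0.0, -66.6]
force: [0.3, 2.4, 5.8]
opening: 0.003
```

Emit:
play_rows(series="0 0.0025 -0.012 0 -1; 0 0.0034 -0.012 0 -1")

```text
clock: 17.5
tcp_pos: [0.5211, 0.1579, 0.3713]
tool_rot: [-90.0, 0.1, -66.6]
force: [-0.6, 1.4, 5.6]
opening: 0.001
```

```bash
python3 - <<'E'
from st import *
st(); snap('wrist','w7.png')
E
python3 enh.py w7.png z8.png
```

```text
t 17.50 c -0.0364 lat 0.0002 z 0.3713 | f x 0.06 y 1.54 z 5.55 yaw -66.60
```

View pics/z8.png

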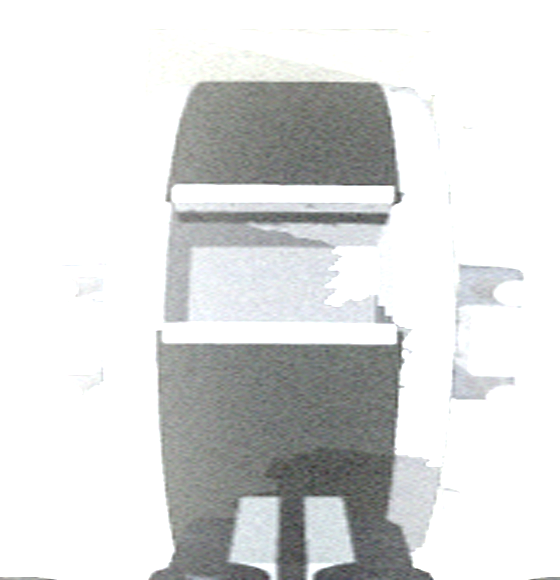

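Run:
```python
from cyl import *
d={k:v for k,v in np.load('pics/w7.npz').items()}
for v in (185,203,324,343): print(v/2,ang(d,270,v/2), ang(d,270,v/2,.0835))
im=d['pixels'][:,265:276].mean((1,2)); 
for r in list(range(86,110))+list(range(152,180)): print(r,int(im[r]),end='; ')
```

```text
92.5 (np.float64(0.044214299495328985), np.float64(0.07259542492566146), np.float64(31.34353666602831), np.float64(0.0015812319219256135)) (np.float64(0.044413843514211376), np.float64(0.07070827748075287), np.float64(32.13407708906667), np.float64(0.0015989121926981804))
101.5 (np.float64(0.0398960722983816), np.float64(0.0750553356874934), np.float64(27.99312131119419), np.float64(0.0015581233556613728)) (np.float64(0.04003448990337352), np.float64(0.0732768013642564), np.float64(28.64981122514432), np.float64(0.0015747852930100834))
162.0 (np.float64(0.013722011026819577), np.float64(0.08388507860984482), np.float64(9.29022317318104), np.float64(0.0014911349447778014)) (np.float64(0.01355952114655257), np.float64(0.08239168274939038), np.float64(9.34561718612746), np.float64(0.0015052976414887172))
171.5 (np.float64(0.009747906807699665), np.float64(0.08443919891181115), np.float64(6.585240763118429), np.float64(0.0014909433787667478)) (np.float64(0.00954211312157897), np.float64(0.08295298715040339), np.float64(6.561913971515278), np.float64(0.0015050932752103659))
86 33; 87 33; 88 34; 89 34; 90 34; 91 31; 92 55; 93 103; 94 104; 95 104; 96 104; 97 103; 98 104; 99 103; 100 91; 101 64; 102 64; 103 64; 104 63; 105 58; 106 35; 107 31; 108 29; 109 31; 152 67; 153 66; 154 66; 155 67; 156 66; 157 66; 158 67; 159 67; 160 66; 161 80; 162 102; 163 107; 164 107; 165 107; 166 107; 167 107; 168 107; 169 107; 170 99; 171 70; 172 38; 173 34; 174 35; 175 36; 176 35; 177 35; 178 35; 179 36;
```

```bash
python3 - <<'E'
from cyl import *
L=lambda f:{k:v for k,v in np.load('pics/'+f).items()}
for f in ('w2.npz','w5.npz','w6.npz','w7.npz'):
    d=L(f); g=d['pixels'].astype(int).max(2)
    print(f)
    im=d['pixels'][:,262:268].mean((1,2)); dk=np.diff(im); 
    r0=[r for r in range(15,200) if im[r]<45 and im[r-2]>55]; 
    # tangent
    for R in (.085,.084):
        v=5
        while ang(d,265,v,R) is None: v+=.25
        print('pred',R,v,'obs',r0[:4])
d=L('w2.npz')
for z in (.115,.12,.125,.13,.135):
    print(z,[ex@(onz(d,205+x/4,55+y/2.5,z,1)[:2]-C) for x,y in ((73,333),(433,335),(385,332))])
E
python3 - <<'E'
import cv2
a=cv2.imread('pics/w7.png')[110:220,190:360]
cv2.imwrite('pics/z9.png',cv2.convertScaleAbs(cv2.resize(a,None,fx=4.5,fy=4.5,interpolation=cv2.INTER_CUBIC),alpha=1.6))
E
```

```text
w2.npz
pred 0.085 96.0 obs [97, 98]
pred 0.084 97.25 obs [97, 98]
w5.npz
pred 0.085 47.75 obs [50]
pred 0.084 49.25 obs [50]
w6.npz
pred 0.085 158.5 obs [170, 171, 186, 187]
pred 0.084 160.0 obs [170, 171, 186, 187]
w7.npz
pred 0.085 41.25 obs [41, 42, 106, 107]
pred 0.084 42.75 obs [41, 42, 106, 107]
0.115 [np.float64(-0.002217776529418819), np.float64(-0.0028325574820517907), np.float64(-0.001742155885335986)]
0.12 [np.float64(-0.0012557778208559323), np.float64(-0.001860568190182194), np.float64(-0.0007878863161468266)]
0.125 [np.float64(-0.0002937791122931352), np.float64(-0.000888578898312588), np.float64(0.00016638325304243513)]
0.13 [np.float64(0.0006682195962697642), np.float64(8.341039355700716e-05), np.float64(0.0011206528222317078)]
0.135 [np.float64(0.0016302183048325612), np.float64(0.0010553996854267157), np.float64(0.0020749223914208656)]
```

View pics/z9.png

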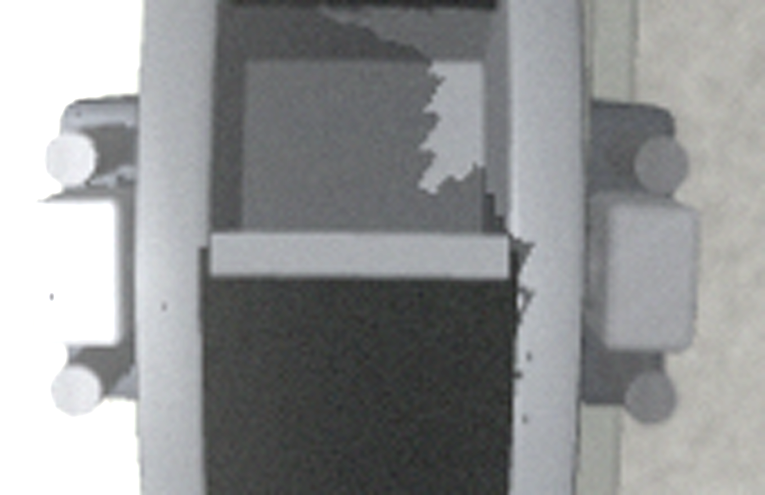

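Emit:
play_rows(series="0 0.0045 -0.012 0 -1")

```text
clock: 17.68
tcp_pos: [0.5161, 0.1555, 0.3691]
tool_rot: [-90.0, 0.0, -66.6]
force: [-1.1, 1.8, 4.9]
opening: 0.002
```

Emit:
play_rows(series="0 0.0056 -0.012 0 -1")

```text
clock: 17.8
tcp_pos: [0.5104, 0.153, 0.366]
tool_rot: [-90.0, 0.0, -66.6]
force: [-1.2, 2.1, 4.3]
opening: -0.003
```

```bash
python3 st.py
```

```text
t 17.80 c -0.0481 lat -0.0000 z 0.3660 | f x -0.29 y 2.45 z 4.26 yaw -66.61
```

Emit:
play_rows(series="0 0.0071 -0.012 0 -1; 0 0 0 0 -1")

```text
clock: 18.05
tcp_pos: [0.5045, 0.1502, 0.3618]
tool_rot: [-90.2, 0.0, -66.6]
force: [-3.6, 0.1, 2.5]
opening: -0.0
```

```bash
cat > lips.py <<'E'
from cyl import *
import sys
def lips(f):
    d=snap('wrist',f); im=d['pixels'][:,262:280].astype(float).mean((1,2))
    m=im>88; e=np.diff(m.astype(int)); up=np.where(e==1)[0]; dn=np.where(e==-1)[0]; 
    segs=[(a+1,b) for a in up for b in dn[dn>a][:1] if b-a>3]
    for a,b in segs:
        if b<245: 
            A,B=ang(d,271,a-.5),ang(d,271,b+.5); print('seg',a,b,A and A[2],B and B[2],'lat',A and A[3])
    return d
if __name__=='__main__': st();lips(sys.argv[1])
E
python3 lips.py w8.png
```

```text
t 18.05 c -0.0546 lat -0.0002 z 0.3618 | f x -3.25 y 1.54 z 2.49 yaw -66.62
seg 89 98 17.301170480540492 14.410432263351735 lat 0.0004665658152738176
seg 170 179 -4.515946568772724 -7.2487838617638145 lat 0.00046441600872829775
```

Emit:
play_rows(series="0 -0.028 -0.004 0 -1; 0 0 0.042 0 -1; 0 0 0 0 -1; 0 0 0 0 -1")

```text
clock: 18.6
tcp_pos: [0.5227, 0.158, 0.3767]
tool_rot: [-90.0, -0.0, -66.6]
force: [0.1, 1.1, -0.2]
opening: -0.005
```

```bash
python3 lips.py w9.png
```

```text
t 18.60 c -0.0348 lat -0.0003 z 0.3767 | f x 0.49 y 1.01 z -0.16 yaw -66.61
seg 139 147 17.075836470273465 14.316779296629448 lat 0.0003652854926652886
seg 211 218 -4.707519469098369 -7.319969651298323 lat 0.00037612941377063587
```

Emit:
play_rows(series="0 0.005 0 0 -1; 0 0 0 0 -1")

```text
clock: 18.9
tcp_pos: [0.5226, 0.158, 0.3739]
tool_rot: [-90.0, 0.0, -66.6]
force: [-0.3, -0.1, 0.5]
opening: 0.003
```

Emit:
play_rows(series="0 0.0012 0 0 -1; 0 0 0 0 -1")

```text
clock: 19.15
tcp_pos: [0.5229, 0.1582, 0.3735]
tool_rot: [-90.0, -0.0, -66.6]
force: [0.4, 0.5, -0.5]
opening: -0.001
```

Emit:
play_rows(series="0 0.0010 0 0 -1; 0 0 0 0 -1")

```text
clock: 19.4
tcp_pos: [0.5229, 0.1582, 0.373]
tool_rot: [-90.0, -0.0, -66.6]
force: [-0.3, 0.5, 0.2]
opening: 0.002
```

Emit:
play_rows(series="0 0.0010 0 0 -1; 0 0 0 0 -1")

```text
clock: 19.65
tcp_pos: [0.5229, 0.1582, 0.3726]
tool_rot: [-90.0, -0.0, -66.6]
force: [0.3, 0.5, 0.6]
opening: 0.005
```

Emit:
play_rows(series="0 0.0010 0 0 -1; 0 0 0 0 -1")

```text
clock: 19.9
tcp_pos: [0.523, 0.1582, 0.3724]
tool_rot: [-90.0, -0.0, -66.6]
force: [-0.2, -0.1, 2.4]
opening: 0.0
```

Emit:
play_rows(series="0 0.0010 0 0 -1; 0 0 0 0 -1")

```text
clock: 20.15
tcp_pos: [0.523, 0.1582, 0.3721]
tool_rot: [-90.0, -0.0, -66.6]
force: [-1.9, 0.1, 5.2]
opening: -0.002
```

Emit:
play_rows(series="0 0.0010 0 0 -1; 0 0 0 0 -1")

```text
clock: 20.4
tcp_pos: [0.5229, 0.1582, 0.3719]
tool_rot: [-89.9, -0.0, -66.6]
force: [-2.5, -0.1, 6.8]
opening: 0.003
```

Emit:
play_rows(series="0 0.0022 -0.0067 0 -1; 0 0.0026 -0.0066 0 -1; 0 0 0 0 -1")

```text
clock: 20.78
tcp_pos: [0.5167, 0.1555, 0.3694]
tool_rot: [-89.9, -0.0, -66.6]
force: [-2.2, -0.4, 5.9]
opening: -0.0
```

```bash
python3 lips.py w10.png
```

```text
t 20.77 c -0.0414 lat -0.0002 z 0.3694 | f x -2.23 y 0.49 z 5.92 yaw -66.62
seg 142 150 12.055739503678888 9.509752152003253 lat 0.0004584109791767032
seg 216 224 -9.329886329581921 -12.281752637762265 lat 0.0004865164327044985
```

Emit:
play_rows(series="0 -0.06 0 0 -1; 0 -0.11 0 0 1; 0.095 0 -0.051 0 1; 0.095 0 -0.051 0 1; 0.095 0 -0.051 0 1; 0.095 0 -0.051 0 1; 0.095 0 -0.051 0 1; 0 0 0 0 1")

```text
clock: 21.82
tcp_pos: [0.4937, -0.1165, 0.453]
tool_rot: [-90.1, -0.0, -66.9]
force: [-0.1, -0.0, -0.6]
opening: 1.001
```

Emit:
play_rows(series="0 0 0 0 1; 0 0 0 0 1")

```text
clock: 22.08
tcp_pos: [0.4941, -0.1119, 0.4536]
tool_rot: [-90.0, 0.0, -66.5]
force: [-0.5, 0.6, 0.0]
opening: 1.0
```

Run:
```python
from st import *
st(); d=snap('wrist','w11.png')
print(readout.read_state()['tcp_pos'])
for z in (.078,.064,.05,0): print(proj(d,[.494,-.113,z],1))
s=snap('scene','s3.png');a=cv2.imread('pics/s3.png')[105:215,260:420]
cv2.imwrite('pics/z11.png',cv2.convertScaleAbs(cv2.resize(a,None,fx=4,fy=4,interpolation=cv2.INTER_CUBIC),alpha=2))
```

```text
t 22.07 c -0.1683 lat -0.2366 z 0.4536 | f x -0.21 y 0.80 z 0.04 yaw -66.52
[ 0.4942 -0.1118  0.4536]
(np.float64(273.7993635985127), np.float64(188.12424394271065))
(np.float64(273.76806797136067), np.float64(185.7900773240031))
(np.float64(273.7390132406093), np.float64(183.625801891414))
(np.float64(273.65033187106894), np.float64(177.03627782049048))
```

View pics/w11.png

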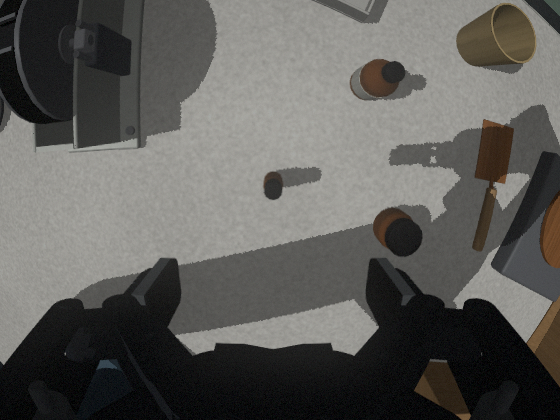

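View pics/z11.png

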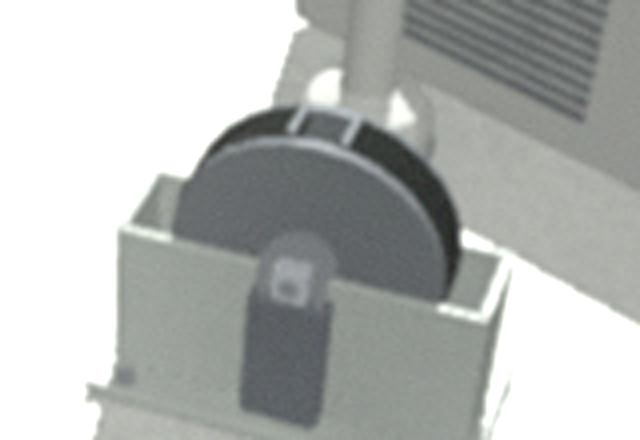

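Run:
```python
from st import *
d=snap('wrist','w12.png');S=readout.read_state();print(S['tcp_pos'],S['tool_rot'])
c=d['pixels'][165:210,255:295].astype(int)
m=((c.max(2)<60)).astype(np.uint8); n,l,s,ce=cv2.connectedComponentsWithStats(m)
print(s,ce+[255,165])
R=np.radians(S['tool_rot'][2]);tx=np.array([np.cos(R),np.sin(R)]);tz=np.array([-np.sin(R),np.cos(R)])
for u,v in [(ce[1:][s[1:,4].argmax()]+[255,165])]:
  for z in (.078,.07,.064):
    p=onz(d,u,v,z,1);D=p[:2]-S['tcp_pos'][:2];print(z,p,'tool x %.4f z %.4f'%(tx@D,tz@D))
a=cv2.imread('pics/w12.png')[165:210,255:295];cv2.imwrite('pics/z12.png',cv2.convertScaleAbs(cv2.resize(a,None,fx=12,fy=12,interpolation=cv2.INTER_NEAREST),alpha=1.5))
```

```text
[ 0.4942 -0.1119  0.4537] [-89.9878  -0.0008 -66.5027]
[[   0    0   40   45 1499]
 [  19   10    2    1    2]
 [  10   13   17   21  296]
 [  23   12    3    1    3]] [[274.7972 186.7925]
 [274.5    175.    ]
 [272.9493 188.2331]
 [279.     177.    ]]
0.078 [ 0.4936 -0.1123  0.078 ] tool x 0.0001 z -0.0007
0.07 [ 0.4922 -0.1129  0.07  ] tool x 0.0001 z -0.0022
0.064 [ 0.4912 -0.1133  0.064 ] tool x 0.0001 z -0.0033
```

View pics/z12.png

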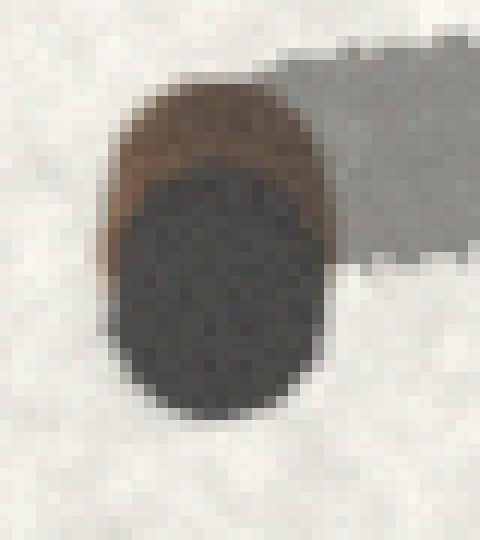

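Emit:
play_rows(series="0 0.1 -0.006 0 1; 0 0.1 0 0 1; 0 0.1 0 0 1; 0 0.1 0 0 1; 0 0.068 0 0 1; 0 0 0 0 1; 0 0 0 0 1")

```text
clock: 23.1
tcp_pos: [0.4921, -0.1142, 0.2209]
tool_rot: [-89.9, -0.1, -66.6]
force: [0.0, -1.5, 0.7]
opening: 1.001
```

Run:
```python
from st import *
st(); d=snap('wrist','w13.png')
```

```text
t 23.10 c -0.1711 lat -0.2379 z 0.2209 | f x -0.56 y -1.40 z 0.66 yaw -66.58
```

View pics/w13.png

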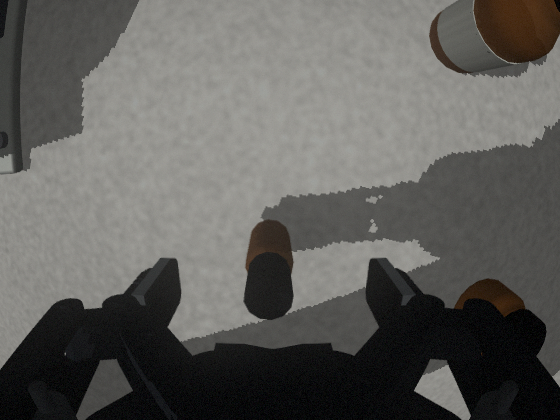

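Run:
```python
from st import *
d={k:v for k,v in np.load('pics/w13.npz').items()};S=readout.read_state();t=S['tcp_pos']
R=np.radians(S['tool_rot'][2]);tx=np.array([np.cos(R),np.sin(R)]);tz=np.array([-np.sin(R),np.cos(R)])
for u,v,z,n in [(269,294,.078,'captop'),(269,319,.078,'cap near edge(-10)'),(269.5,220,.0,'foot far(+12)'),(269.5,220,.003,'foot far')]:
    p=onz(d,u,v,z,1);D=p[:2]-t[:2];print(n,'tool x %.4f z %.4f'%(tx@D,tz@D))
c=d['pixels'];print([ (r,int(c[r,262:276].mean())) for r in range(246,258)],[(r,int(c[r,262:276].mean())) for r in range(312,324)])
for r in (270,300): print(r,[int(x) for x in c[r,238:300].mean(1)])
```

```text
captop tool x -0.0014 z 0.0019
cap near edge(-10) tool x -0.0015 z -0.0100
foot far(+12) tool x -0.0018 z 0.0093
foot far tool x -0.0018 z 0.0102
[(246, 43), (247, 44), (248, 46), (249, 46), (250, 47), (251, 48), (252, 40), (253, 33), (254, 30), (255, 31), (256, 30), (257, 31)] [(312, 26), (313, 28), (314, 27), (315, 26), (316, 26), (317, 27), (318, 28), (319, 71), (320, 84), (321, 81), (322, 82), (323, 82)]
270 [144, 145, 144, 143, 144, 146, 146, 141, 115, 54, 40, 35, 32, 32, 32, 31, 33, 35, 31, 32, 31, 30, 31, 32, 28, 27, 22, 26, 33, 31, 30, 31, 30, 32, 33, 32, 32, 26, 30, 29, 29, 30, 33, 30, 31, 28, 26, 30, 28, 25, 26, 31, 35, 50, 131, 141, 142, 141, 145, 145, 142, 144]
300 [139, 142, 142, 139, 142, 95, 48, 35, 31, 34, 34, 32, 32, 30, 31, 27, 33, 27, 33, 32, 30, 29, 28, 30, 33, 25, 27, 28, 27, 29, 27, 32, 29, 30, 32, 29, 30, 32, 26, 27, 29, 26, 26, 31, 32, 30, 30, 28, 30, 27, 29, 30, 29, 32, 65, 145, 146, 146, 146, 144, 146, 142]
```

Emit:
play_rows(series="-0.003 0.003 0 0 1; 0 0 0 0 1; 0 0 0 0 -1; 0 0 0 0 -1; 0 0 0 0 -1; 0 0 0 0 -1; 0 0 0 0 -1; 0 0 0 0 -1")

```text
clock: 24.15
tcp_pos: [0.4907, -0.1129, 0.2182]
tool_rot: [-90.0, -0.0, -66.6]
force: [0.5, 0.2, 1.3]
opening: 0.216
```

Emit:
play_rows(series="0 0 0 0 -1; 0 -0.02 0 0 -1; 0 -0.02 0 0 -1; 0 0 0 0 -1")

```text
clock: 24.65
tcp_pos: [0.4912, -0.1131, 0.2394]
tool_rot: [-89.9, -0.1, -66.6]
force: [0.2, -0.5, -0.2]
opening: 0.215
```

Run:
```python
from st import *
st(); d=snap('wrist','w14.png'); snap('side','s4.png')
a=cv2.imread('pics/s4.png')[150:320,180:380];cv2.imwrite('pics/z14.png',cv2.resize(a,None,fx=3.5,fy=3.5,interpolation=cv2.INTER_CUBIC))
```

```text
t 24.65 c -0.1715 lat -0.2365 z 0.2394 | f x -0.01 y -0.50 z -0.22 yaw -66.62
```

View pics/w14.png

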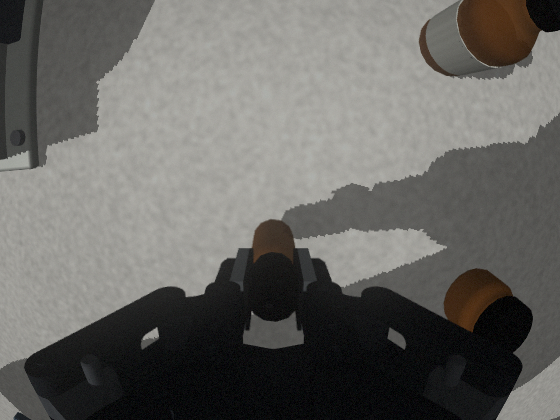

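View pics/z14.png

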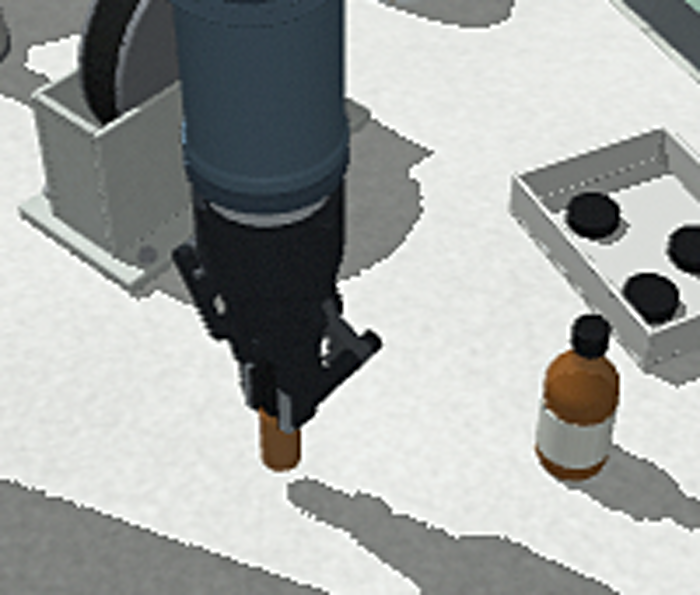

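```bash
python3 enh.py w10.png z15.png
python3 - <<'E'
import cv2
a=cv2.imread('pics/w10.png')[125:240,215:335]
cv2.imwrite('pics/z15.png',cv2.convertScaleAbs(cv2.resize(a,None,fx=5,fy=5,interpolation=cv2.INTER_CUBIC),alpha=1.8))
from cyl import *
d={k:v for k,v in np.load('pics/w10.npz').items()}
for r in (146,185,205,220): print(r,' '.join(str(int(x)) for x in d['pixels'][r,225:320].mean(1)))
E
```

```text
146 117 113 112 113 112 111 105 69 47 76 113 118 117 117 117 117 116 116 116 116 115 115 115 114 115 116 115 112 113 113 115 113 114 114 112 113 116 112 111 112 112 113 110 112 111 111 111 111 111 111 110 113 114 108 111 112 110 114 112 111 111 110 111 110 111 109 109 110 109 112 108 111 111 110 109 112 109 52 30 44 75 115 113 112 110 110 109 108 108 104 103 102 95 87 73
185 124 120 117 114 112 109 104 106 92 70 56 53 53 54 54 53 56 63 67 67 69 68 67 66 66 64 67 66 66 67 66 67 66 68 66 65 67 63 66 65 64 62 60 66 64 67 65 64 65 62 62 65 69 68 86 106 109 106 108 109 111 107 109 109 107 109 107 111 109 108 98 82 76 73 75 71 92 130 132 124 115 113 112 110 109 111 109 108 108 102 105 99 96 61 57
205 117 118 115 113 113 110 108 104 101 87 63 57 54 57 57 58 58 60 55 56 56 55 56 54 52 55 53 53 55 53 54 54 53 55 55 52 53 53 53 55 52 50 50 50 52 50 51 52 51 54 50 50 52 51 50 51 52 54 51 52 48 49 51 51 53 54 50 51 49 52 52 49 48 67 75 85 113 121 117 112 109 109 107 108 108 107 107 105 101 101 98 93 67 92 99
220 111 113 110 108 110 110 106 100 75 47 79 115 113 114 113 114 114 112 111 113 111 115 112 112 110 113 111 113 112 110 112 107 109 107 110 111 109 110 111 108 112 109 110 110 108 109 107 109 108 110 106 108 106 108 108 108 108 109 107 109 105 108 108 108 107 108 107 107 106 106 106 106 108 105 96 58 37 95 111 108 108 102 106 107 106 104 103 101 103 97 95 68 84 97 100
```

View pics/z15.png

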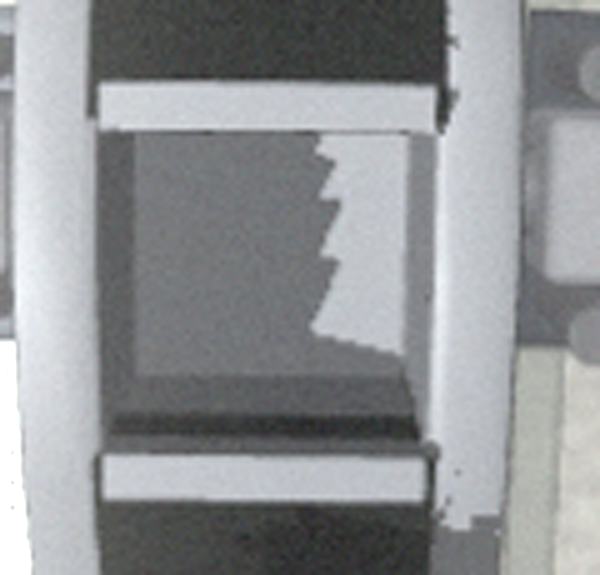

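Run:
```python
from cyl import *
d={k:v for k,v in np.load('pics/w10.npz').items()}
for R in (.085,.084):
  for r,l,h in ((146,234.7,301.5),(185,234.3,300.8),(220,234.8,300)):
    A=ang(d,l,r,R);B=ang(d,h,r,R);print(R,r,A[3],B[3],'mid',(A[3]+B[3])/2,'w',A[3]-B[3])
Z=lambda x,y:(215+x/5,125+y/5)
for z in (.173,.172):
  for x,y in ((135,133),(405,133),(135,375),(403,355)):
    p=onz(d,*Z(x,y),z,1);print('floor',z,x,y,'c %.4f lat %.4f'%(ex@(p[:2]-C),ey@(p[:2]-C)))
```

```text
0.085 146 0.015526938431472459 -0.01217462587973831 mid 0.0016761562758670747 w 0.02770156431121077
0.085 185 0.015832274665363154 -0.011984557403142155 mid 0.0019238586311104994 w 0.02781683206850531
0.085 220 0.01623183023962056 -0.012085631211259667 mid 0.0020730995141804457 w 0.028317461450880224
0.084 146 0.015644609509122765 -0.012263550435472632 mid 0.0016905295368250667 w 0.027908159944595397
0.084 185 0.01595278402084457 -0.01207248629679149 mid 0.0019401488620265405 w 0.02802527031763606
0.084 220 0.016363644254959304 -0.012180275916162728 mid 0.002091684169398288 w 0.028543920171122034
floor 0.173 135 133 c 0.0114 lat 0.0154
floor 0.173 405 133 c 0.0113 lat -0.0121
floor 0.173 135 375 c -0.0140 lat 0.0158
floor 0.173 403 355 c -0.0118 lat -0.0122
floor 0.172 135 133 c 0.0113 lat 0.0155
floor 0.172 405 133 c 0.0112 lat -0.0122
floor 0.172 135 375 c -0.0142 lat 0.0159
floor 0.172 403 355 c -0.0120 lat -0.0123
```

Emit:
play_rows(series="0 -0.115 0 0 -1; 0 -0.115 0 0 -1; 0 -0.115 0 0 -1; 0 -0.115 0 0 -1; -0.0793 0 0.0571 0 -1; -0.0793 0 0.0571 0 -1; -0.0793 0 0.0571 0 -1; -0.0793 0 0.0571 0 -1")

```text
clock: 25.75
tcp_pos: [0.5326, 0.0795, 0.4678]
tool_rot: [-90.0, 0.0, -66.6]
force: [-0.0, -0.8, -1.2]
opening: 0.22
```

Emit:
play_rows(series="-0.0793 0 0.0571 0 -1; -0.0793 0 0.0571 0 -1; 0 0 0 0 -1; 0 0 0 0 -1; 0 0 0 0 -1; 0 0 0 0 -1")

```text
clock: 26.5
tcp_pos: [0.5535, 0.1724, 0.4683]
tool_rot: [-90.0, -0.0, -66.7]
force: [-0.1, -0.6, -0.9]
opening: 0.22
```

Run:
```python
from st import *
st(); d=snap('wrist','w15.png'); snap('side','s5.png')
a=cv2.imread('pics/w15.png')[120:340,190:360]
cv2.imwrite('pics/z16.png',cv2.convertScaleAbs(cv2.resize(a,None,fx=4,fy=2.7,interpolation=cv2.INTER_CUBIC),alpha=2.2))
```

```text
t 26.50 c -0.0009 lat 0.0007 z 0.4683 | f x -0.34 y -0.49 z -0.91 yaw -66.71
```

View pics/z16.png

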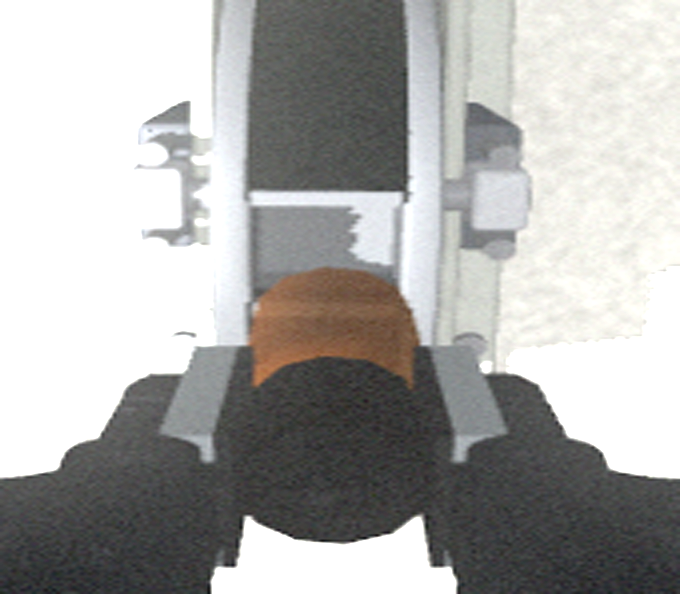

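Run:
```python
from cyl import *
d={k:v for k,v in np.load('pics/w15.npz').items()};S=readout.read_state();t=S['tcp_pos']
print(t,ex@(t[:2]-C),ey@(t[:2]-C))
Z=lambda x,y:(190+x/4,120+y/2.7)
A=ang(d,*Z(248,195));B=ang(d,*Z(405,195));print('lip lat',A[3],B[3],(A[3]+B[3])/2,'ang',A[2])
for y in (191,206): print('far lip', ang(d,*Z(326,y))[2])
zf=t[2]-.2182
for x,y in ((335,268),):
    p=onz(d,*Z(x,y),zf,1);print('foot far edge c %.4f lat %.4f'%(ex@(p[:2]-C),ey@(p[:2]-C)))
p=onz(d,*Z(335,541),zf+.078,1);print('cap near edge c %.4f lat %.4f'%(ex@(p[:2]-C),ey@(p[:2]-C)))
for zz,x,y in ((zf+.02,253,330),(zf+.02,417,330)):
    p=onz(d,*Z(x,y),zz,1);print('body side lat %.4f'%(ey@(p[:2]-C)))
```

```text
[0.5535 0.1726 0.4683] -0.0007802432019651393 0.0008842341573953138
lip lat 0.015769952581158517 -0.013077236544007378 0.0013463580185755697 ang 11.246744143315793
far lip 11.950621875738168
far lip 9.198728779966384
foot far edge c 0.0095 lat -0.0001
cap near edge c -0.0098 lat 0.0002
body side lat 0.0112
body side lat -0.0112
```

Emit:
play_rows(series="-0.0024 0.04 0 0 -1; 0 0.036 0 0 -1; 0 0 0 0 -1; 0 0 0 0 -1")

```text
clock: 27.1
tcp_pos: [0.5533, 0.1743, 0.431]
tool_rot: [-89.9, -0.0, -66.6]
force: [-0.2, 0.2, -0.1]
opening: 0.219
```

Run:
```python
from st import *
st(); d=snap('wrist','w16.png'); snap('side','s5.png');snap('scene','s6.png')
a=cv2.imread('pics/w16.png')[150:340,190:360]
cv2.imwrite('pics/z17.png',cv2.convertScaleAbs(cv2.resize(a,None,fx=4,fy=3,interpolation=cv2.INTER_CUBIC),alpha=2.2))
a=cv2.imread('pics/s5.png')[60:220,170:320];b=cv2.imread('pics/s6.png')[80:240,270:420]
cv2.imwrite('pics/z18.png',cv2.convertScaleAbs(cv2.resize(cv2.hconcat([a,b]),None,fx=2.6,fy=2.6,interpolation=cv2.INTER_CUBIC),alpha=1.7))
```

```text
t 27.10 c -0.0003 lat 0.0026 z 0.4310 | f x -0.10 y 0.27 z -0.10 yaw -66.64
```

View pics/z17.png

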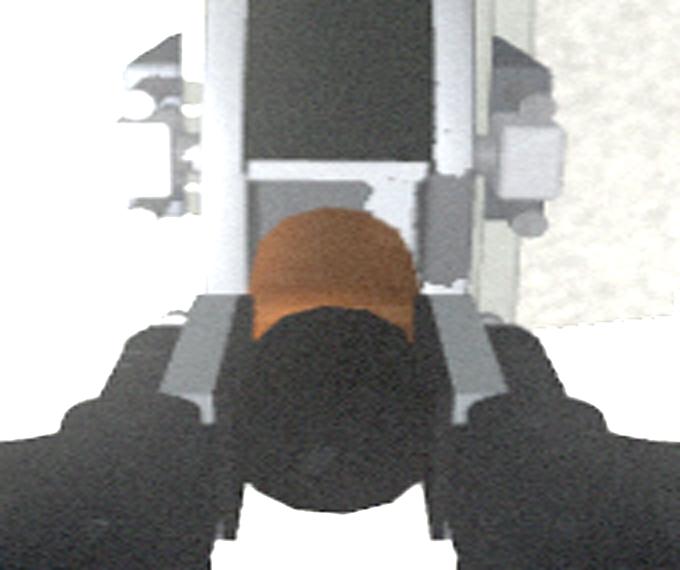

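View pics/z18.png

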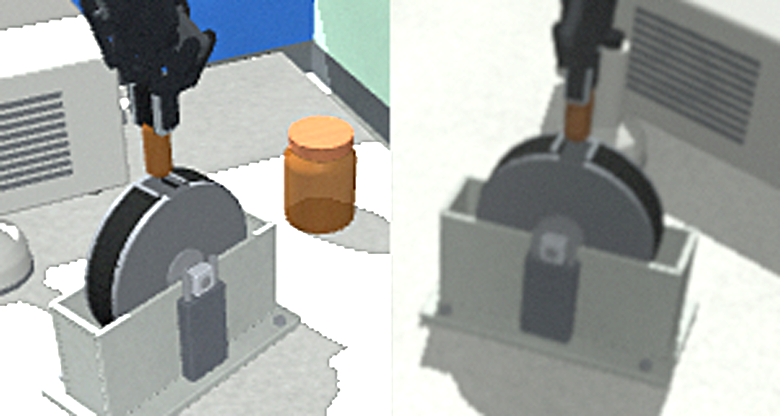

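Run:
```python
from cyl import *
d={k:v for k,v in np.load('pics/w16.npz').items()};S=readout.read_state();t=S['tcp_pos']
st()
Z=lambda x,y:(190+x/4,150+y/3)
A=ang(d,*Z(248,170));B=ang(d,*Z(429,170));print('lip lat',A[3],B[3],(A[3]+B[3])/2,'w',A[3]-B[3])
for y in (161,180): print('far lip', ang(d,*Z(326,y))[2])
zf=t[2]-.2182
p=onz(d,*Z(335,207),zf,1);print('foot far c %.4f'%(ex@(p[:2]-C)))
p=onz(d,*Z(335,512),zf+.078,1);print('cap near edge c %.4f lat %.4f'%(ex@(p[:2]-C),ey@(p[:2]-C)))
for zz,x,y in ((zf+.015,250,280),(zf+.015,417,280),(zf+.078,243,460),(zf+.078,428,460)):
    p=onz(d,*Z(x,y),zz,1);print('body side lat %.4f'%(ey@(p[:2]-C)))
```

```text
t 27.25 c -0.0003 lat 0.0027 z 0.4312 | f x 0.25 y 0.58 z -0.52 yaw -66.63
lip lat 0.015400834236207995 -0.012844035968793653 0.0012783991337071707 w 0.028244870205001646
far lip 11.935692932690188
far lip 9.269775958892957
foot far c 0.0105
cap near edge c -0.0091 lat 0.0021
body side lat 0.0139
body side lat -0.0097
body side lat 0.0110
body side lat -0.0069
```

Emit:
play_rows(series="0.0016 0 0 0 -1; 0 0.008 0 0 -1; 0 0.005 0 0 -1; 0 0.003 0 0 -1; 0 0.002 0 0 -1; 0 0 0 0 -1")

```text
clock: 28.0
tcp_pos: [0.5534, 0.1739, 0.4211]
tool_rot: [-90.0, 0.0, -66.6]
force: [-0.1, -0.0, -0.9]
opening: 0.221
```

Emit:
play_rows(series="0 0.004 0 0 -1; 0 0.004 0 0 -1; 0 0 0 0 -1")

```text
clock: 28.38
tcp_pos: [0.5533, 0.1738, 0.4169]
tool_rot: [-90.0, 0.0, -66.6]
force: [-0.1, -0.4, -0.7]
opening: 0.22
```

```bash
python3 st.py
```

```text
t 28.38 c -0.0005 lat 0.0021 z 0.4169 | f x -0.29 y -0.32 z -0.68 yaw -66.62
```

Emit:
play_rows(series="0 0.006 0 0 -1; 0 0.006 0 0 -1; 0 0.006 0 0 -1; 0 0 0 0 -1")

```text
clock: 28.88
tcp_pos: [0.5533, 0.1738, 0.4077]
tool_rot: [-90.0, 0.0, -66.6]
force: [1.1, -0.3, 0.2]
opening: 0.219
```

Emit:
play_rows(series="0 0.005 0 0 -1; 0 0.005 0 0 -1; 0 0.004 0 0 -1; 0 0 0 0 -1")

```text
clock: 29.38
tcp_pos: [0.5533, 0.1738, 0.4009]
tool_rot: [-90.0, 0.0, -66.6]
force: [0.0, -0.9, -0.6]
opening: 0.219
```

Emit:
play_rows(series="0 0.003 0 0 -1; 0 0.002 0 0 -1; 0 0 0 0 -1")

```text
clock: 29.75
tcp_pos: [0.5533, 0.1738, 0.3986]
tool_rot: [-90.0, 0.0, -66.6]
force: [-0.1, 0.2, -0.6]
opening: 0.214
```

Emit:
play_rows(series="0 0.004 0 0 -1; 0 0.003 0 0 -1; 0 0 0 0 -1")

```text
clock: 30.12
tcp_pos: [0.5533, 0.1738, 0.395]
tool_rot: [-90.0, 0.0, -66.6]
force: [0.7, -0.4, 0.5]
opening: 0.222
```

Emit:
play_rows(series="0 0.002 0 0 -1; 0 0 0 0 -1")

```text
clock: 30.38
tcp_pos: [0.5534, 0.1738, 0.3941]
tool_rot: [-90.0, 0.0, -66.6]
force: [-0.3, -0.2, -1.3]
opening: 0.216
```

Emit:
play_rows(series="0 0.001 0 0 -1; 0 0 0 0 -1")

```text
clock: 30.62
tcp_pos: [0.5533, 0.1738, 0.3936]
tool_rot: [-90.0, 0.0, -66.6]
force: [0.3, -0.9, 0.1]
opening: 0.219
```

Emit:
play_rows(series="0 0.001 0 0 -1; 0 0 0 0 -1")

```text
clock: 30.88
tcp_pos: [0.5533, 0.1738, 0.3931]
tool_rot: [-90.0, -0.0, -66.6]
force: [-0.3, -0.3, -0.5]
opening: 0.218
```

Emit:
play_rows(series="0 0.001 0 0 -1; 0 0 0 0 -1")

```text
clock: 31.12
tcp_pos: [0.5533, 0.1738, 0.3926]
tool_rot: [-90.0, 0.0, -66.6]
force: [0.0, 0.1, -0.1]
opening: 0.217
```

Emit:
play_rows(series="0 0.001 0 0 -1; 0 0 0 0 -1")

```text
clock: 31.38
tcp_pos: [0.5533, 0.1738, 0.3921]
tool_rot: [-90.0, 0.0, -66.6]
force: [-0.3, -0.5, -0.5]
opening: 0.219
```

Emit:
play_rows(series="0 0.001 0 0 -1; 0 0 0 0 -1")

```text
clock: 31.62
tcp_pos: [0.5533, 0.1738, 0.3916]
tool_rot: [-90.0, 0.0, -66.6]
force: [-0.5, -0.4, -1.0]
opening: 0.221
```

Emit:
play_rows(series="0 0.001 0 0 -1; 0 0 0 0 -1")

```text
clock: 31.88
tcp_pos: [0.5534, 0.1738, 0.3913]
tool_rot: [-90.0, -0.0, -66.6]
force: [-0.4, 0.0, 0.4]
opening: 0.222
```

Emit:
play_rows(series="0 0.001 0 0 -1; 0 0 0 0 -1")

```text
clock: 32.12
tcp_pos: [0.5534, 0.1738, 0.391]
tool_rot: [-90.0, -0.0, -66.6]
force: [-0.7, -0.3, 2.3]
opening: 0.218
```

Emit:
play_rows(series="0 0.0006 0 0 -1; 0 0 0 0 -1")

```text
clock: 32.38
tcp_pos: [0.5534, 0.1738, 0.3908]
tool_rot: [-90.0, -0.0, -66.6]
force: [-1.4, -0.6, 4.9]
opening: 0.217
```

```bash
python3 st.py
```

```text
t 32.38 c -0.0004 lat 0.0021 z 0.3908 | f x -1.53 y 0.03 z 4.94 yaw -66.62
```

Emit:
play_rows(series="0 -0.0005 0 0 -1; 0 0 0 0 -0.3; 0 0 0 0 0; 0 0 0 0 0; 0 0 0 0 0")

```text
clock: 33.0
tcp_pos: [0.5534, 0.1738, 0.3904]
tool_rot: [-90.0, 0.0, -66.6]
force: [-0.3, -0.1, 0.4]
opening: 0.502
```

Run:
```python
from st import *
st(); d=snap('wrist','w17.png')
```

```text
t 33.00 c -0.0005 lat 0.0021 z 0.3904 | f x -0.31 y 0.05 z 0.40 yaw -66.62
```

View pics/w17.png

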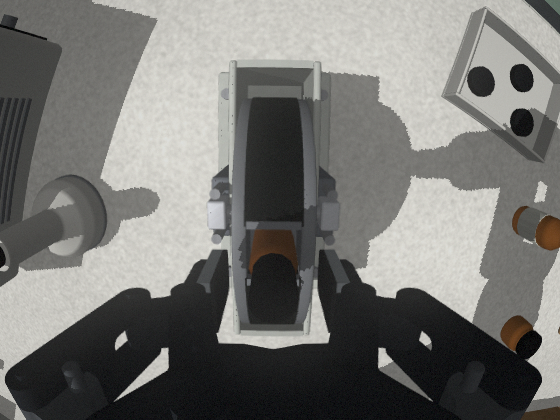

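Emit:
play_rows(series="0 -0.02 0 0 0; 0 -0.06 0 0 0; 0 -0.1 0 0 0; 0 -0.1 0 0 0; 0 0 -0.1 0 0; 0 0 0 0 0; 0 0 0 0 0")

```text
clock: 33.92
tcp_pos: [0.5074, 0.154, 0.5313]
tool_rot: [-89.9, -0.0, -66.6]
force: [0.3, -0.8, 0.5]
opening: 0.5
```

Run:
```python
from st import *
st(); d=snap('wrist','w18.png'); snap('side','s7.png');snap('scene','s8.png')
a=cv2.imread('pics/s7.png')[60:220,170:320];b=cv2.imread('pics/s8.png')[80:240,270:420]
cv2.imwrite('pics/z19.png',cv2.convertScaleAbs(cv2.resize(cv2.hconcat([a,b]),None,fx=2.6,fy=2.6,interpolation=cv2.INTER_CUBIC),alpha=1.7))
a=cv2.imread('pics/w18.png')[20:220,190:360]
cv2.imwrite('pics/z20.png',cv2.convertScaleAbs(cv2.resize(a,None,fx=3,fy=3,interpolation=cv2.INTER_CUBIC),alpha=2))
```

```text
t 33.92 c -0.0505 lat 0.0021 z 0.5313 | f x -0.05 y -0.86 z 0.49 yaw -66.63
```

View pics/z19.png

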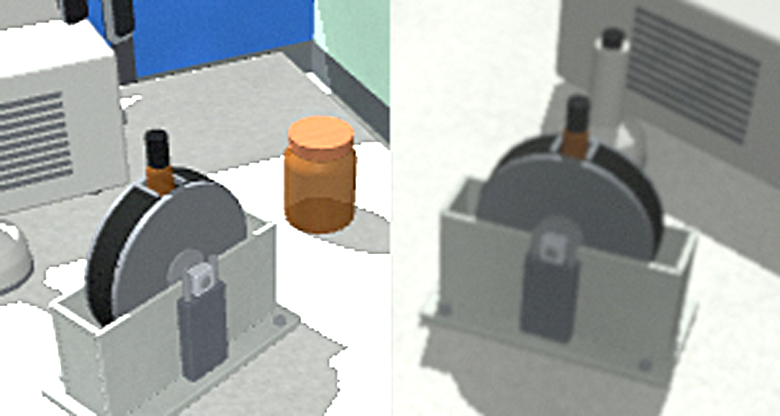

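View pics/z20.png

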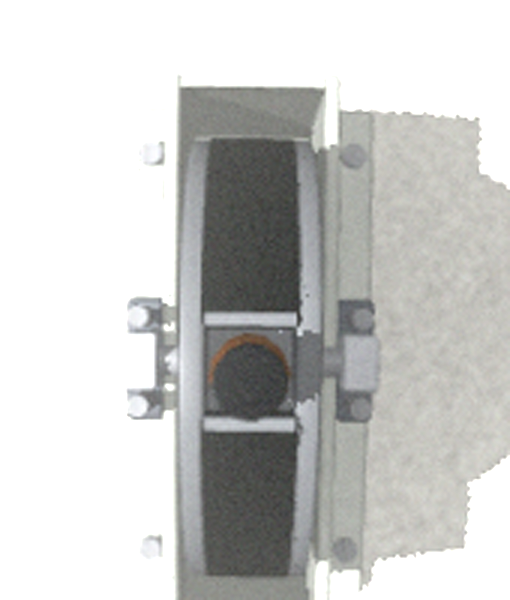

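Run:
```python
from cyl import *
d=snap('wrist','w19.png');st()
Z=lambda x,y:(190+x/3,20+y/3)
for y in (311,326,417,432): print(y,ang(d,*Z(250,y))[2],ang(d,*Z(250,y),.084)[2])
for z in (.12,.13,.14): print(z,[ex@(onz(d,*Z(x,y),z,1)[:2]-C) for x,y in ((143,316),(143,405),(362,318),(354,409),(140,360),(360,363))])
for z,x,y in ((.251,253,380),): p=onz(d,*Z(x,y),z,1);print('cap',ex@(p[:2]-C),ey@(p[:2]-C))
# silhouette rows of wheel ends vs model
for y in (139,575): print(y, ang(d,*Z(250,y)))
for lo in (50,230):
    ok=[v for v in np.arange(lo-35,lo+40,.25) if ang(d,272,v) is not None]; print('visible rows',min(ok)*3-60,max(ok)*3-60)
s={k:v for k,v in np.load('pics/s7.npz').items()};print(proj(s,[.5535,.1738,.251]),proj(s,[.5535,.1738,.205]))
```

```text
t 34.12 c -0.0497 lat 0.0020 z 0.5302 | f x -0.21 y 0.21 z -0.52 yaw -66.61
311 12.397210267926809 12.554361023642821
326 9.271231493837481 9.378833172277307
417 -9.467174430761087 -9.651546708155575
432 -12.698373006192417 -12.936498712271147
0.12 [np.float64(0.01751834189641591), np.float64(-0.017315387585038318), np.float64(0.016807945574464456), np.float64(-0.018880969242776206), np.float64(0.0003480092826591723), np.float64(-0.0007973713346658437)]
0.13 [np.float64(0.017459436212971285), np.float64(-0.016456448817692416), np.float64(0.016767758338101832), np.float64(-0.017980778491844044), np.float64(0.000741529875193896), np.float64(-0.00037367076257382385)]
0.14 [np.float64(0.017400530529526673), np.float64(-0.015597510050346416), np.float64(0.016727571101739117), np.float64(-0.01708058774091188), np.float64(0.0011350504677285207), np.float64(5.002980951808435e-05)]
cap 0.00017330767889634077 0.000735301344234501
139 None
575 (np.float64(-0.07552206041647716), np.float64(0.03900536361130308), np.float64(-62.684712874315615), np.float64(0.0013261942305749096))
visible rows 140.25 209.25
visible rows 525.0 579.75
(np.float64(229.3587166993291), np.float64(111.63543583147622)) (np.float64(230.97235778523694), np.float64(129.7946291517447))
```

```bash
python3 -c "
from bench import ctrl;print(ctrl.sign_off())"
```

```text
the job is handed in; nothing more can be done
None
```

The vial now stands upright in the socket, cap up and fully down. The socket is at the top and the wheel was still when I handed the job in, at about 34 s of the 72 s allowed.

**Turning the wheel:** I used three fingertip strokes on the rim, plus a short fourth one to finish. The vertical press stayed mostly between 4 and 9 N, with a peak of about 10.5 N (about 11 N in all), below the 15 N limit. I only read the force every one to three rows (0.13–0.4 s), so a short spike between readings would not have shown.

**Placing the vial:** I gripped the cap and lowered the vial in. It touched bottom with the arm at 0.391 m, as expected from the socket's depth. I pressed it down at about 5 N, let go and backed away.

**Last checks:**
- **Socket angle:** about 0.1° from the top. I assumed a hub position good to about 1 mm, which adds up to about 0.7° of uncertainty.
- **Vial:** the side and scene cameras and the overhead wrist view show it upright inside the socket.
- **Jar and bottle:** I never went near them. I did not re-measure their positions at the end.

One small disagreement: along the axle, the first estimate of the wheel's centre and the later close-up view differed by 1 to 2 mm. I went by the close-up view for the insertion, and the vial went in without touching the sides.

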